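# Weigh out flavouring tins from the locked chest

## Robot

A 6-joint arm with a two-finger parallel gripper is mounted at the origin on the work surface. World frame = base frame: x ahead of the robot, y to its left, z up, the work surface at z = 0. Lengths are in m, angles in rad, forces in N, time in s.
With the tool pointing down it reaches from about 0.25 to 0.775 m from the base axis. Payload 4 kg.
Tool frame: the origin (TCP) lies between the finger pads; the fingertips stand 14 mm ahead of it and the grasp point (between the pads) lies 5 mm behind it; z points along the fingers, y is the direction in which the jaws open and shut (so a half turn about z gives the same grasp; the last joint's range is limited). The gripper opens to 94 mm and grips with 3 to 60 N. Pads are 16 mm wide; open, the fingers measure 119 mm over their backs; the gripper's body (75 mm by 177 mm) begins 78 mm behind the grasp point.
Start: joints at [1.19, 0.087, 1.371, -0, 1.684, -0.103], TCP at [0.151, 0.529, 0.22] pointing down, gripper open.
Joint ranges: [-3.1, 3.1], [-0.76, 2.03], [0.27, 2.55], [-1.08, 4.22], [0.17, 2.65], [-2.57, 2.57]. Speed limits (rad/s): [2.79, 2.79, 3.14, 3.14, 3.14, 3.14].

## Interface

Orientations are given as [roll, pitch, yaw] about the fixed x, y, z axes, in that order (R = Rz(yaw) Ry(pitch) Rx(roll)).
In Python, from bench import robot, cams, spotter gives the robot as it stands.
- The arm moves only by the shell command python3 -m inch 'ROWS'. ROWS is JSON, a list of rows, each an object of numbers: "grip": the opening, from 0 (shut) to 1 (fully open); "dx", "dy", "dz": the shift along the tool's x, y, z in units of 25 mm (1.0 is 25 mm); "rx", "ry", "rz": the turn, a rotation vector about the tool's x, y, z in units of 5 degrees (1.0 is 5 degrees). A call has 1 to 12 rows; each row shifts and turns the pose as measured when the row begins, along the tool's axes as they then stand; what a row does not reach is not made up. A row lasts 1/8 s, in which the tool goes at most 62.5 mm and 10.7 degrees, less where a joint would pass 70% of its speed; a pose out of reach is approached as far as the arm can. A call is refused whole if a number of a shift passes 1 or a number of a turn 1, either way. A call with a gripper value outside its range is refused whole. The fingers move at their own pace and stop on an object; the grip force is fixed at half the most. Time passes only in rows, so rows that do not move let the fingers close. It gives the time, the measured TCP pose, the force and the opening at its end, in the units of the state.
- robot.get_obs(): the state, without advancing time (a new reading comes with each control period).
- cams.snapshot(name): name is "scene" or "side" or "wrist"; returns a dict with "frame" (400x640x3 uint8, red, green, blue), "intrinsics" (3x3 intrinsics, pixels), "eye" and "orientation" of the camera in the world. Camera axes: x right, y up, looking along -z (the intrinsics and any distortion apply to the point x, -y, -z); pixel columns grow to the right and rows downward; lengths in m; the calibration is good to about 2 mm. A picture is of the moment at which its call begins. There is no depth.
- robot.close_job(): hands the job in, once; it reports no verdict.
Trained networks look in a picture, given as the dict that the camera call returned (one of the last four; its "shot" number tells which), for a name from the list of things; names that differ only in an ending like _2 or _b are one class to them, and where a whole thing is asked for, a point or a joint stands for the part that bears it (a point fixed in the world has none). Each returns a list of dicts, best first, with "score" (0 to 1); they miss things now and then, are a little off and sometimes report something else, mostly with a low value. They report only what shows in the picture. A call takes as long as a camera call. They do not tell look-alikes from the thing itself.
- spotter.regions_of(picture, query): "pixels" (400x640 bool, what is visible of it) and "extent" ([left, top, right, bottom] in pixels, round what is visible of it).
- spotter.place_of(picture, query): "pixel" ([column, row] in pixels: a listed point, or the origin of a listed thing).
The state is a dict: "time": time; "joint_positions": joint angles; "qvel": joint speeds; "joint_torque": joint torques, N m; "tool_pos": TCP position; "ee_rot": TCP orientation; "wrist_force": force on the tool from outside, world axes, zero at the start; "wrist_torque": the same for the moment, N m; "width": finger opening in m.
Only numpy, scipy, OpenCV 4.12 (cv2) and the standard library are available. Lean on these libraries where they do the work, as an engineer would, in place of code of your own. Each camera call takes 0.05 s, during which the arm holds its last target.

## Task

Unlock the tin chest by turning the left dial to 4 and the right dial to 2 (the numbers are dots, read at the red mark), lift out the freed brass shackle and leave it in the green tray, then slide the blue lid fully open. Put tins from the chest on the scale's pan, one after another, until the red pointer stands in the green band. Then slide the lid fully shut with the tins not needed back in the chest, leave the shackle in the tray, and do not disturb the spatula, mug or biscuits.

Things in the scene. Friction and masses are not known exactly. Their poses are not given: they have to be found in the camera images.
- chest: Fixed white box, 138 (x) x 202 (y) mm, walls 4 mm thick, 84 mm high, floor 4 mm; origin under its centre, x away from the robot, yaw up to 0.1 rad. At its robot side is the dark lock deck, 100 x 310 mm, top 35 mm above the table, centred at x = -119 mm of this frame, carrying two dials and between them the brass shackle.
- dial_left (a joint): Left dial (+y side), rad, -0.25 to 4.45, grows clockwise seen from above, stays where left (0.04 N m). Black disc, radius 42 mm, top 51 mm above the table, with groups of 1 to 5 white dots 60 degrees apart and a notch as the sixth. Number n faces the fixed red mark on the robot side at (n-1) x 1.0472: 4 is 3.1416. There, within 0.2, the notch frees the shackle's foot; else the disc traps it.
- dial_right (a joint): Right dial (-y side), made and read as the left one: 1 is at 0, 2 at 1.0472 rad, and at 2 (within 0.2 rad) its notch frees the shackle's other foot.
- dial_left_grip (a point): Point on the left dial's axis, 73 mm above the table, to grip its aluminium bar: 42 mm long along this point's x (turns with the dial), 14 mm thick in y, top at 84 mm, disc 21 mm below this point. The chest's wall is 50 mm from the axis; the dial axes lie 105 mm either side of the shackle.
- dial_right_grip (a point): The same for the right dial.
- shackle_center (a point): Loose brass shackle, 0.3 kg, upside-down U, 98 mm high, 158 mm over its feet along y; this is its centre, 49 mm over its underside. Its top crossbar (the grip, 12 x 12 mm, along y, 46 mm between the legs) is centred 43 mm above this point. Legs 26 mm wide in x; feet reach out under the dials. Lifts straight up when both dials are at the code; can stand on a flat floor.
- lid (a joint): Blue lid, m: 0 shut, slides along the chest's +y (the robot's left) to 0.195 fully open; friction about 1.5 N. A steel tongue on its near edge, 86 to 91 mm above the table, passes between the shackle's legs and stops the lid within about 10 mm until the shackle is lifted out (raise it 60 mm or more to clear).
- lid_handle (a point): Centre of the lid's black handle rib, 109 mm above the table: 60 mm long in the chest's x, 14 mm thick in y, standing 36 mm above the lid (its top is 18 mm above this point, the lid's top 18 mm below). Moves with the lid.
- pan (a joint): Scale reading: how far the sprung pan has sunk, m, 0 empty to 0.048; 200 N/m, so about 10 mm for a tin of 0.2 kg (7 to 13 mm as they differ). The green band on the white upright is from 0.022 to 0.036, read by the red pointer fixed to the pan.
- pan_floor (a point): Centre of the scale pan's inner floor, 89 mm above the table when empty; sinks with the pan. Square yellow pan, inner 150 x 150 mm, rim 10 mm above the floor; axes along its sides. A white upright with the gauge stands 102 mm off on its far (+x) side, up to 125 mm above the table.
- tray: Fixed green tray for the shackle, 184 (x) x 138 (y) mm, rim 16 mm high, floor 4 mm thick. Origin under its centre, axes along its sides; x points away from the robot, so the shackle goes in turned a quarter.
- spatula_mid (a point): Bystander: spatula, 180 mm long, lying on the table; this point is near its middle. Leave alone.
- mug_mid (a point): Bystander: white mug, 80 mm across, 90 mm high; its centre. Leave alone.
- biscuits_mid (a point): Bystander: stack of biscuits, 80 mm across, 36 mm high; its centre. Leave alone.
- tin1_center (a point): Flavouring tin, part used, 0.15 to 0.26 kg (4 to 6 tins are present, at first in the chest): aluminium can, yellow top, 54 mm across, 38 mm high, and on it a black knob to grip, 20 mm across, 36 mm high; 74 mm high in all. This point is on its axis, 37 mm up; z points to the knob; the knob spans 1 to 37 mm above this point.
- tin2_center (a point): Flavouring tin, part used, 0.15 to 0.26 kg (4 to 6 tins are present, at first in the chest): aluminium can, yellow top, 54 mm across, 38 mm high, and on it a black knob to grip, 20 mm across, 36 mm high; 74 mm high in all. This point is on its axis, 37 mm up; z points to the knob; the knob spans 1 to 37 mm above this point.
- tin3_center (a point): Flavouring tin, part used, 0.15 to 0.26 kg (4 to 6 tins are present, at first in the chest): aluminium can, yellow top, 54 mm across, 38 mm high, and on it a black knob to grip, 20 mm across, 36 mm high; 74 mm high in all. This point is on its axis, 37 mm up; z points to the knob; the knob spans 1 to 37 mm above this point.
- tin4_center (a point): Flavouring tin, part used, 0.15 to 0.26 kg (4 to 6 tins are present, at first in the chest): aluminium can, yellow top, 54 mm across, 38 mm high, and on it a black knob to grip, 20 mm across, 36 mm high; 74 mm high in all. This point is on its axis, 37 mm up; z points to the knob; the knob spans 1 to 37 mm above this point.
- tin5_center (a point): Flavouring tin, part used, 0.15 to 0.26 kg (4 to 6 tins are present, at first in the chest): aluminium can, yellow top, 54 mm across, 38 mm high, and on it a black knob to grip, 20 mm across, 36 mm high; 74 mm high in all. This point is on its axis, 37 mm up; z points to the knob; the knob spans 1 to 37 mm above this point.
- tin6_center (a point): Flavouring tin, part used, 0.15 to 0.26 kg (4 to 6 tins are present, at first in the chest): aluminium can, yellow top, 54 mm across, 38 mm high, and on it a black knob to grip, 20 mm across, 36 mm high; 74 mm high in all. This point is on its axis, 37 mm up; z points to the knob; the knob spans 1 to 37 mm above this point.
Mind the look-alikes: they are no part of the job. Of the things shaped like the part that bears shackle_center, the brass one is meant.

How it is judged:
By the outcome, as a careful person would: the job done as asked, in the order asked, and still so for the second after the job is handed in, with the robot touching nothing.
Of tin1, tin2, tin3, tin4, tin5, tin6 only 4 to 6 are there at a start; the rules pass over those that are not, and their reading is None.
At some moment in a run one of tin1, tin2, tin3, tin4, tin5, tin6 may be knocked a few centimetres aside while the robot is not near it.
Once in a run the grip may slacken for a moment while it holds something.
It also fails if it takes over 210 s, if anything falls off the work surface, if the arm or the gripper's body presses on something with over 40 N, if the wrist force passes 120 N, or if a joint passes its speed limit or range.

## Working session

There is one attempt and no reset: what is moved stays moved. The work goes in short steps, Python scripts to look and compute and a shell command to move; the robot and the scene stay as the last step left them, time stands still between calls to the robot, and variables do not carry over. Pictures are saved under pics/ and viewed, and the job is handed in when it is done.

```bash
ls; mkdir -p pics
python3 - <<'E'
from bench import robot, cams, spotter
import cv2
for n in ["scene","side","wrist"]:
    s=cams.snapshot(n); cv2.imwrite(f"pics/a_{n}.png",s["frame"][:,:,::-1]); print(n,s["shot"],s["eye"],s["orientation"],s["intrinsics"],[k for k in s])
print(robot.get_obs())
E
```

```text
pics
scene 1 [0.96648558 0.36599463 0.77974847] [0.68187319 0.01286854 2.24808768] [[364.24531128   0.         320.05749763]
 [  0.         364.24531128 197.84041938]
 [  0.           0.           1.        ]] ['frame', 'intrinsics', 'eye', 'orientation', 'shot']
side 2 [ 0.40414985 -0.69589925  0.51952962] [ 1.03978931  0.01073298 -0.17113963] [[366.78895021   0.         318.35319133]
 [  0.         366.78895021 205.4154477 ]
 [  0.           0.           1.        ]] ['frame', 'intrinsics', 'eye', 'orientation', 'shot']
wrist 3 [0.07143901 0.55081551 0.38359191] [-2.89091681e-01  6.87488401e-04  1.29319049e+00] [[355.26393967   0.         321.37579428]
 [  0.         355.26393967 194.38295946]
 [  0.           0.           1.        ]] ['frame', 'intrinsics', 'eye', 'orientation', 'shot']
{'time': 0.15, 'joint_positions': array([ 1.18993308e+00,  8.78264219e-02,  1.37187604e+00,  3.65512150e-05,
        1.68359481e+00, -1.03107765e-01]), 'qvel': array([-0.00119948, -0.00225409, -0.00497249,  0.00140976, -0.00188815,
       -0.00195433]), 'joint_torque': array([ 1.46448787e-03, -3.40645802e+01, -3.02792752e+01,  7.19133206e-02,
        3.05827812e-02, -1.09538678e-04]), 'tool_pos': array([0.15066206, 0.5285629 , 0.21856627]), 'ee_rot': array([-3.13990082e+00, -2.11581682e-04,  2.86384107e+00]), 'wrist_force': array([-0.26086831, -0.40307909, -0.27299719]), 'wrist_torque': array([-0.05161909, -0.00919873, -0.03526818]), 'width': 0.09374313163085479}
```

View pics/a_scene.png

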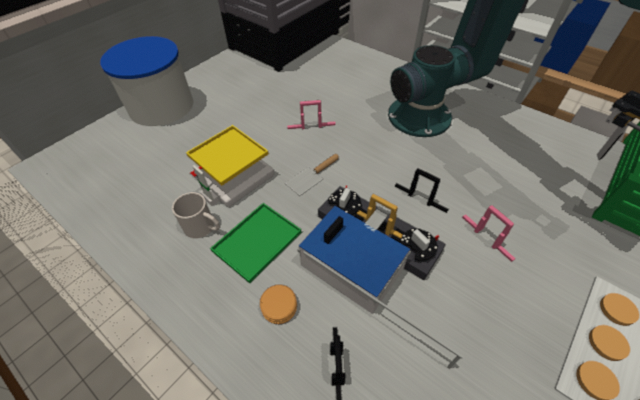

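View pics/a_side.png

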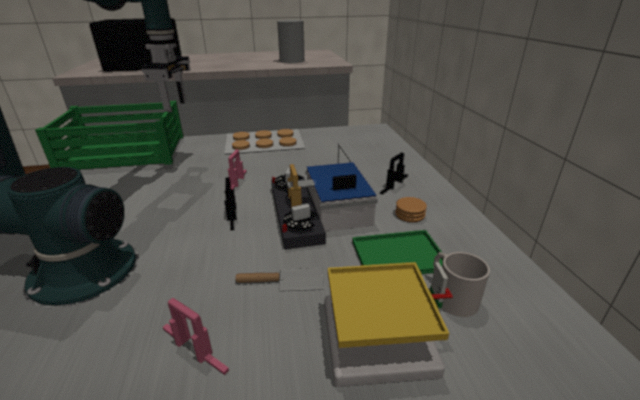

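View pics/a_wrist.png

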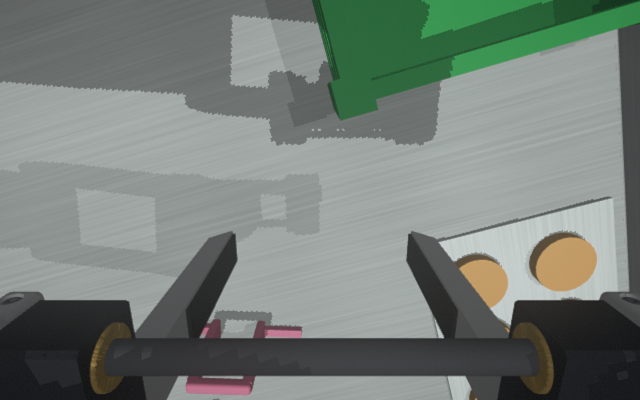

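```bash
cat > h.py <<'E'
import numpy as np, cv2
from scipy.spatial.transform import Rotation as R
from bench import robot, cams, spotter
def snap(n,save=None,crop=None,scale=1):
    s=cams.snapshot(n)
    if save:
        f=s["frame"][:,:,::-1]
        if crop: f=f[crop[1]:crop[3],crop[0]:crop[2]]
        cv2.imwrite(f"pics/{save}.png",cv2.resize(f,None,fx=scale,fy=scale,interpolation=cv2.INTER_CUBIC))
    return s
def ray(s,px):
    K=np.array(s["intrinsics"]); d=np.linalg.inv(K)@[px[0],px[1],1]
    d=np.array([d[0],-d[1],-d[2]])
    return np.array(s["eye"]), R.from_euler("xyz",s["orientation"]).as_matrix()@d
def atz(s,px,z):
    e,d=ray(s,px); return e+d*(z-e[2])/d[2]
def proj(s,p):
    q=R.from_euler("xyz",s["orientation"]).as_matrix().T@(np.array(p)-s["eye"])
    K=np.array(s["intrinsics"]); u=K@np.array([q[0],-q[1],-q[2]]); return u[:2]/u[2]
def tri(l):
    A=np.zeros((3,3));b=np.zeros(3)
    for s,px in l:
        e,d=ray(s,px); d=d/np.linalg.norm(d); P=np.eye(3)-np.outer(d,d); A+=P;b+=P@e
    return np.linalg.solve(A,b)
def st():
    o=robot.get_obs(); print("t",round(o["time"],2),"tcp",np.round(o["tool_pos"],4),"rpy",np.round(o["ee_rot"],3),"F",np.round(o["wrist_force"],1),"w",round(o["width"],4),"q",np.round(o["joint_positions"],2)); return o
def togo(p,yaw=None):
    "shift in tool axes (25mm units) and turn rz (5deg units) to reach p / tool yaw"
    o=robot.get_obs(); M=R.from_euler("xyz",o["ee_rot"]).as_matrix()
    d=M.T@(np.array(p)-o["tool_pos"])/0.025
    r=None
    if yaw is not None:
        T=R.from_euler("xyz",[np.pi,0,yaw]).as_matrix(); r=R.from_matrix(M.T@T).as_rotvec()/np.radians(5)
    print("dxyz",np.round(d,2),"r",None if r is None else np.round(r,2));
E
python3 - <<'E'
from h import *
S=snap("scene"); D=snap("side")
H=dict(chest=0,dial_left_grip=.073,dial_right_grip=.073,shackle_center=None,lid_handle=.109,pan_floor=.089,tray=0,spatula_mid=.005,mug_mid=.045,biscuits_mid=.018,tin1_center=None)
for q,z in H.items():
    for n,s in (("S",S),("D",D)):
        for r in spotter.place_of(s,q)[:4]:
            p=np.round(r["pixel"],1); print(q,n,p,round(r["score"],2), np.round(atz(s,p,z),3) if z is not None else "")
E
```

```text
chest S [350.3 265.8] 0.86 [ 0.598  0.15  -0.   ]
chest S [347.7 196.6] 0.25 [0.429 0.019 0.   ]
chest D [340.6 207.2] 0.92 [0.608 0.156 0.   ]
dial_left_grip S [420.7 237.1] 0.63 [0.473 0.253 0.073]
dial_right_grip D [300.6 208.5] 0.79 [0.485 0.048 0.073]
dial_right_grip D [400.  257.1] 0.32 [ 0.65  -0.17   0.073]
shackle_center S [423.  185.6] 0.74 
shackle_center S [338.8 357.4] 0.7 
shackle_center S [491.4 226.8] 0.68 
shackle_center S [309.1 112.7] 0.59 
shackle_center D [231.1 197.3] 0.93 
shackle_center D [186.1 326.4] 0.9 
shackle_center D [235.6 169.8] 0.87 
shackle_center D [396.8 168.3] 0.83 
lid_handle S [331.6 232. ] 0.72 [0.607 0.099 0.109]
lid_handle D [344.  183.7] 0.82 [0.599 0.086 0.109]
pan_floor S [226.3 154.3] 0.95 [ 0.574 -0.288  0.089]
pan_floor D [381.1 305. ] 0.92 [ 0.569 -0.298  0.089]
tray S [257.  239.8] 0.67 [ 0.685 -0.078  0.   ]
tray D [398.5 255.9] 0.97 [ 0.689 -0.079  0.   ]
tray D [378.9 304.8] 0.47 [ 0.599 -0.214  0.   ]
spatula_mid S [315.8 169. ] 0.79 [ 0.406 -0.114  0.005]
spatula_mid D [280.4 280.1] 0.6 [ 0.419 -0.116  0.005]
mug_mid S [193.6 216.5] 0.64 [ 0.751 -0.227  0.045]
mug_mid D [459.3 285. ] 0.67 [ 0.744 -0.235  0.045]
biscuits_mid S [279.9 305. ] 0.69 [0.779 0.09  0.018]
biscuits_mid D [410.6 208.1] 0.89 [0.782 0.087 0.018]
```

Run:
```python
from h import *
snap("scene","b1",(300,160,460,290),5)
snap("side","b2",(250,140,400,260),5)
```

```text
(no output)
```

View pics/b1.png

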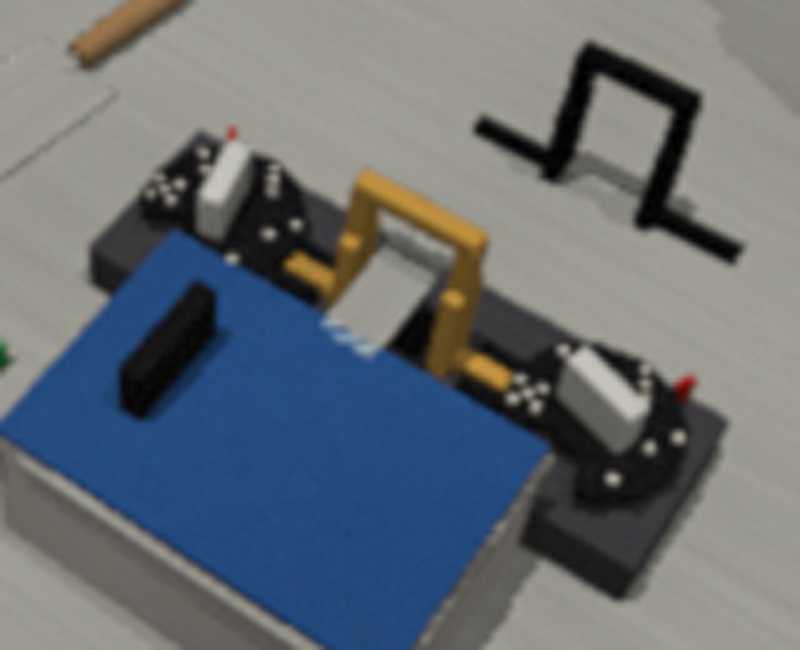

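View pics/b2.png

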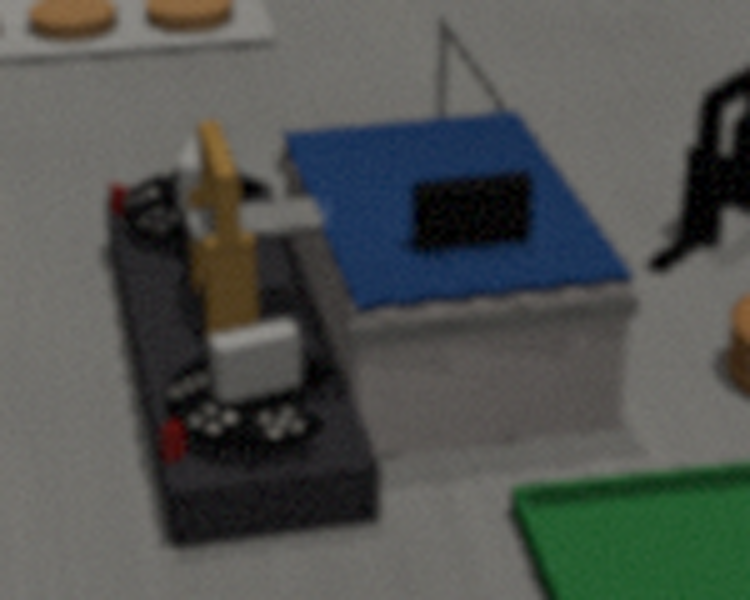

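```bash
python3 -m inch '[{"dz":-0.8},{"dx":-1,"dy":-0.7,"dz":-0.3},{"dx":-1,"dy":-0.75,"dz":-0.3},{"dx":-1,"dy":-0.75,"dz":-0.3},{"dx":-1,"dy":-0.75},{"dx":-1,"dy":-0.75},{"dx":-1,"dy":-0.75},{"dx":-1,"dy":-0.75},{"dx":-1,"dy":-0.75},{"dx":-1,"dy":-0.75},{"dx":-1,"dy":-0.75},{"dx":-1,"dy":-0.75}]'; python3 -c "
from h import *
st(); togo([.44,.15,.27],np.pi)"
```

```text
t 1.45 tcp [0.1508 0.5289 0.2195] rpy [3.142 0.    2.864] F [-0.3 -0.1 -0.3] w 0.0941 q [ 1.19  0.09  1.37 -0.    1.68 -0.1 ]
dxyz [-15.28 -11.4   -2.02] r [ 0.    0.   -3.18]invalid input at $[0]: expected keys grip, dx, dy, dz, rx, ry, rz
```

```bash
python3 -m inch '[{"grip":1,"dx":0,"dy":0,"dz":-0.8,"rx":0,"ry":0,"rz":0},{"grip":1,"dx":-1,"dy":-0.75,"dz":-0.3,"rx":0,"ry":0,"rz":0},{"grip":1,"dx":-1,"dy":-0.75,"dz":-0.3,"rx":0,"ry":0,"rz":0},{"grip":1,"dx":-1,"dy":-0.75,"dz":-0.3,"rx":0,"ry":0,"rz":0},{"grip":1,"dx":-1,"dy":-0.75,"dz":0,"rx":0,"ry":0,"rz":0},{"grip":1,"dx":-1,"dy":-0.75,"dz":0,"rx":0,"ry":0,"rz":0},{"grip":1,"dx":-1,"dy":-0.75,"dz":0,"rx":0,"ry":0,"rz":0},{"grip":1,"dx":-1,"dy":-0.75,"dz":0,"rx":0,"ry":0,"rz":0},{"grip":1,"dx":-1,"dy":-0.75,"dz":0,"rx":0,"ry":0,"rz":0},{"grip":1,"dx":-1,"dy":-0.75,"dz":0,"rx":0,"ry":0,"rz":0},{"grip":1,"dx":-1,"dy":-0.75,"dz":0,"rx":0,"ry":0,"rz":0},{"grip":1,"dx":-1,"dy":-0.75,"dz":0,"rx":0,"ry":0,"rz":0}]'; python3 -c "
from h import *
st(); togo([.44,.15,.27],np.pi)"
```

```text
time: 2.95
tool_pos: [0.3642, 0.2484, 0.2641]
ee_rot: [3.139, 0.003, 2.869]
wrist_force: [-0.1, 0.1, -0.6]
width: 0.0943
t 2.95 tcp [0.3642 0.2484 0.2641] rpy [3.139e+00 3.000e-03 2.869e+00] F [-0.1  0.1 -0.6] w 0.0943 q [ 0.47 -0.17  1.53 -0.    1.78 -0.83]
dxyz [-3.98 -2.97 -0.23] r [ 0.02  0.03 -3.12]
```

```bash
python3 -m inch '[{"grip":1,"dx":-1,"dy":-0.7,"dz":0,"rx":0,"ry":0,"rz":0},{"grip":1,"dx":-1,"dy":-0.7,"dz":0,"rx":0,"ry":0,"rz":0},{"grip":1,"dx":-1,"dy":-0.7,"dz":0,"rx":0,"ry":0,"rz":0},{"grip":1,"dx":-0.9,"dy":-0.7,"dz":0,"rx":0,"ry":0,"rz":-1},{"grip":1,"dx":0,"dy":0,"dz":0,"rx":0,"ry":0,"rz":-1},{"grip":1,"dx":0,"dy":0,"dz":0,"rx":0,"ry":0,"rz":-1},{"grip":1,"dx":0,"dy":0,"dz":0,"rx":0,"ry":0,"rz":0}]'; python3 -c "
from h import *
st(); s=snap('wrist','c1'); print(s['eye'],s['orientation'])
for q,z in dict(chest=0,dial_left_grip=.073,dial_right_grip=.073,shackle_center=.084,lid_handle=.109).items():
  for r in spotter.place_of(s,q)[:3]: print(q,np.round(r['pixel'],1),round(r['score'],2),np.round(atz(s,r['pixel'],z),4))
"
```

```text
time: 3.82
tool_pos: [0.4428, 0.1489, 0.2647]
ee_rot: [3.14, 0.005, 3.133]
wrist_force: [-0.1, -0.1, -0.4]
width: 0.0939
t 3.83 tcp [0.4428 0.1489 0.2647] rpy [3.14  0.005 3.133] F [-0.1 -0.1 -0.4] w 0.0939 q [ 0.2  -0.11  1.47  0.    1.77 -1.36]
[0.35944835 0.14845365 0.42943544] [-0.29436041 -0.0031645   1.56250448]
chest [325.4 273.5] 0.92 [0.6017 0.1533 0.    ]
dial_left_grip [421.2 203.7] 0.56 [0.4788 0.2542 0.073 ]
dial_right_grip [219.1 208. ] 0.81 [0.4816 0.0402 0.073 ]
shackle_center [545.4  43. ] 0.86 [0.3235 0.3518 0.084 ]
shackle_center [274.7 323.5] 0.39 [0.6177 0.0941 0.084 ]
lid_handle [274.6 321.9] 0.93 [0.597  0.0981 0.109 ]
```

View pics/c1.png

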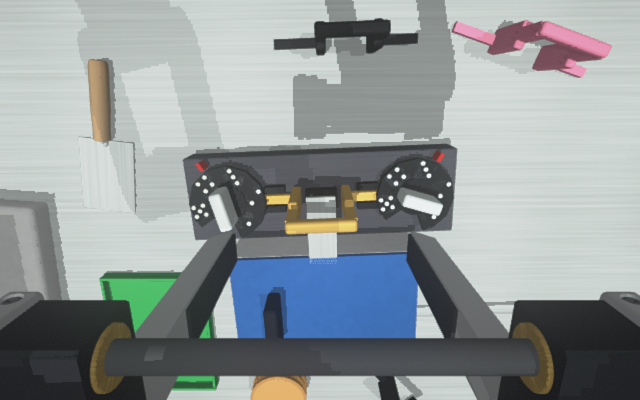

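```bash
cat >> h.py <<'E'
def topdown(s,c,half,z,ppm,save):
    "rectified: right=+y, up=-x (as wrist image); returns fn"
    n=int(2*half*ppm); g=np.arange(n)/ppm-half
    P=np.array([proj(s,[c[0]+a,c[1]+b,z]) for a in g for b in g],np.float32).reshape(n,n,2)
    im=cv2.remap(s["frame"],P[...,0],P[...,1],cv2.INTER_CUBIC)
    cv2.imwrite(f"pics/{save}.png",im[:,:,::-1]); return im
E
python3 - <<'E'
from h import *
s=snap('wrist')
a=topdown(s,(.48,.253),.06,.051,5000/1000*1000/1.0/1,'d1') if 0 else None
A=[topdown(s,c,.055,z,3500,f'd{i}') for i,(c,z) in enumerate([((.48,.049),.051),((.476,.254),.051),((.48,.049),.084),((.476,.254),.084)])]
im=np.vstack([np.hstack(A[:2]),np.hstack(A[2:])]); print(im.shape)
cv2.imwrite('pics/d.png',cv2.resize(im,(770,770))[:600,:,::-1]); cv2.imwrite('pics/d01.png',np.hstack(A[:2])[:,:,::-1]); cv2.imwrite('pics/d23.png',np.hstack(A[2:])[:,:,::-1])
E
```

```text
(770, 770, 3)
```

View pics/d01.png

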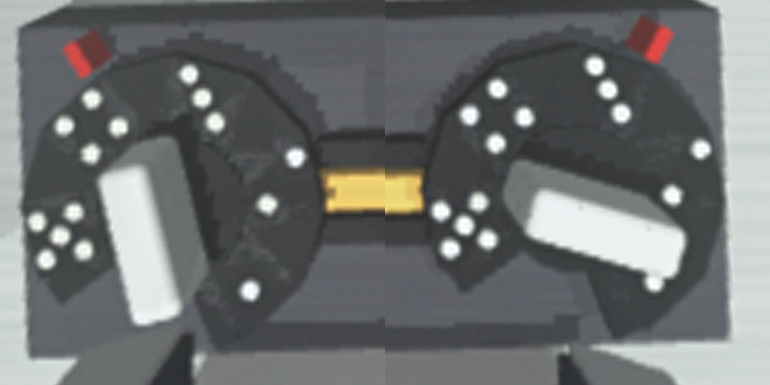

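View pics/d23.png

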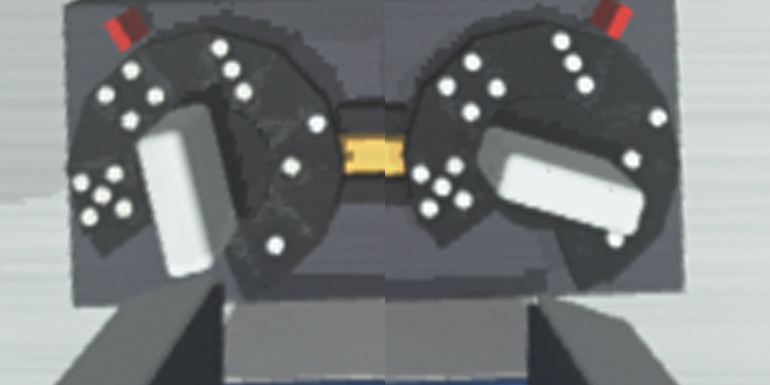

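```bash
cat >> h.py <<'E'
from scipy.optimize import least_squares
def dots(s,c):
    "white dot centres on disc plane z=.051 within 40mm of c"
    hsv=cv2.cvtColor(s["frame"],cv2.COLOR_RGB2HSV)
    half=.05;ppm=8000;n=int(2*half*ppm); g=np.arange(n)/ppm-half
    P=np.array([proj(s,[c[0]+a,c[1]+b,.051]) for a in g for b in g],np.float32).reshape(n,n,2)
    im=cv2.remap(s["frame"],P[...,0],P[...,1],cv2.INTER_CUBIC)
    m=(im.min(2)>150).astype(np.uint8)
    k,lab,stt,cen=cv2.connectedComponentsWithStats(m)
    out=[]
    for i in range(1,k):
        a=stt[i,4]/ppm**2*1e6
        if 8<a<40 and max(stt[i,2:4])<1.6*min(stt[i,2:4])+2:
            out.append([cen[i,1]/ppm-half+c[0],cen[i,0]/ppm-half+c[1]])
    return np.array(out),im
E
python3 - <<'E'
from h import *
s=snap('wrist')
for nm,c in (("R",(.476,.049)),("L",(.474,.254))):
    d,im=dots(s,c); print(nm,len(d)); print(np.round((d-c)*1000,1).tolist())
f=s['frame'].astype(int)
print()
E
```

```text
R 15
[[-29.8, -1.1], [-23.1, 2.6], [-22.8, -28.9], [-16.2, 6.4], [-15.1, -36.7], [-14.8, -21.2], [-7.1, -29.1], [-6.1, 29.3], [7.2, 21.3], [9.6, -34.0], [12.3, -44.5], [16.3, -37.9], [20.4, -31.2], [23.1, -41.9], [31.9, 16.4]]
L 14
[[-34.3, 4.9], [-27.8, -22.9], [-27.5, 8.6], [-20.7, 12.4], [-20.2, -31.0], [-19.7, -15.3], [-12.1, -23.4], [-10.5, 35.2], [2.8, 27.0], [4.7, -28.4], [7.2, -39.1], [11.3, -32.4], [15.4, -25.8], [18.0, -36.5]]
```

Run:
```python
from h import *
G={"R":((.476,.049),{3:(-23,2.6),4:(-15,-29),5:(16.3,-37.9),2:(.5,25.3),1:(31.9,16.4)}),"L":((.474,.254),{3:(-27.5,8.6),4:(-20,-23.2),5:(11.3,-32.5),2:(-3.9,31.1)})}
C={}
for k,(c,g) in G.items():
    n=np.array(list(g)); X=np.array(list(g.values()))
    def f(p):
        a=p[3]-np.radians(60)*(n-4); return (X-np.c_[p[0]-p[2]*np.cos(a),p[1]+p[2]*np.sin(a)]).ravel()
    r=least_squares(f,[0,0,30,-.8]); C[k]=np.array(c)+r.x[:2]/1000
    print(k,C[k],r.x[2],np.degrees(r.x[3]),np.abs(r.fun).max())
v=C["L"]-C["R"]; print(np.linalg.norm(v),yaw:=np.arctan2(-v[0],v[1]))
```

```text
R [0.48441251 0.04269028] 32.61424455572709 -44.07506463477684 0.056462882340643006
L [0.47773446 0.25328634] 32.66989370386982 -43.43297225340816 0.07919804030110811
0.210701914854063 0.031699612018087776
```

```bash
python3 -m inch '[{"grip":0.45,"dx":-0.35,"dy":1,"dz":0,"rx":0,"ry":0,"rz":0},{"grip":0.45,"dx":-0.35,"dy":1,"dz":0,"rx":0,"ry":0,"rz":0},{"grip":0.45,"dx":-0.35,"dy":1,"dz":0,"rx":0,"ry":0,"rz":0},{"grip":0.45,"dx":-0.35,"dy":1,"dz":0,"rx":0,"ry":0,"rz":0},{"grip":0.45,"dx":0,"dy":0,"dz":0,"rx":0,"ry":0,"rz":1},{"grip":0.45,"dx":0,"dy":0,"dz":0,"rx":0,"ry":0,"rz":1},{"grip":0.45,"dx":0,"dy":0,"dz":0.5,"rx":0,"ry":0,"rz":1},{"grip":0.45,"dx":0,"dy":0,"dz":0.5,"rx":0,"ry":0,"rz":1},{"grip":0.45,"dx":0,"dy":0,"dz":0.5,"rx":0,"ry":0,"rz":1},{"grip":0.45,"dx":0,"dy":0,"dz":0.5,"rx":0,"ry":0,"rz":1},{"grip":0.45,"dx":0,"dy":0,"dz":0.5,"rx":0,"ry":0,"rz":1},{"grip":0.45,"dx":0,"dy":0,"dz":0.5,"rx":0,"ry":0,"rz":1}]'; python3 -m inch '[{"grip":0.45,"dx":0,"dy":0,"dz":0,"rx":0,"ry":0,"rz":1},{"grip":0.45,"dx":0,"dy":0,"dz":0,"rx":0,"ry":0,"rz":1},{"grip":0.45,"dx":0,"dy":0,"dz":0,"rx":0,"ry":0,"rz":1},{"grip":0.45,"dx":0,"dy":0,"dz":0,"rx":0,"ry":0,"rz":1},{"grip":0.45,"dx":0,"dy":0,"dz":0,"rx":0,"ry":0,"rz":1},{"grip":0.45,"dx":0,"dy":0,"dz":0,"rx":0,"ry":0,"rz":1},{"grip":0.45,"dx":0,"dy":0,"dz":0,"rx":0,"ry":0,"rz":1},{"grip":0.45,"dx":0,"dy":0,"dz":0,"rx":0,"ry":0,"rz":1},{"grip":0.45,"dx":0,"dy":0,"dz":0,"rx":0,"ry":0,"rz":1},{"grip":0.45,"dx":0,"dy":0,"dz":0,"rx":0,"ry":0,"rz":1},{"grip":0.45,"dx":0,"dy":0,"dz":0,"rx":0,"ry":0,"rz":1},{"grip":0.45,"dx":0,"dy":0,"dz":0,"rx":0,"ry":0,"rz":1}]';python3 -c "
from h import *
st(); togo([.4777,.2533,.07],np.radians(73.5)); s=snap('wrist','e1')"
```

```text
time: 5.72
tool_pos: [0.4805, 0.2539, 0.1887]
ee_rot: [3.135, 0.004, 2.412]
wrist_force: [0.3, -1.1, -1.1]
width: 0.042
time: 7.22
tool_pos: [0.4791, 0.2545, 0.1858]
ee_rot: [3.139, -0.001, 1.328]
wrist_force: [-0.6, -0.0, 0.5]
width: 0.0421
t 7.22 tcp [0.4791 0.2545 0.1858] rpy [ 3.139e+00 -1.000e-03  1.328e+00] F [-0.6 -0.   0.5] w 0.0421 q [ 0.38  0.08  1.45 -0.    1.61  0.63]
dxyz [-0.06 -0.05  4.63] r [ 0.03 -0.01  0.52]
```

View pics/e1.png

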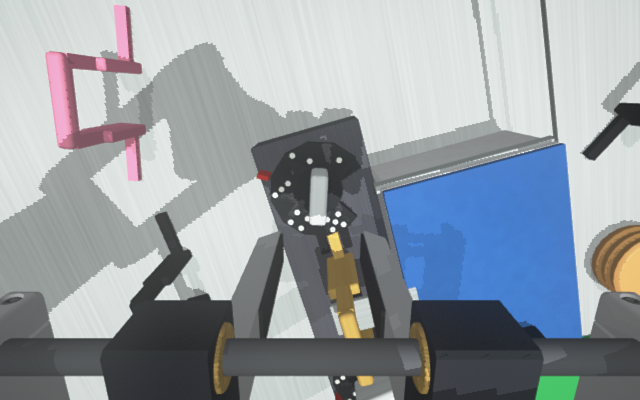

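```bash
python3 -m inch '[{"grip":0.45,"dx":0,"dy":-0.05,"dz":0.8,"rx":0,"ry":0,"rz":0.5},{"grip":0.45,"dx":-0.05,"dy":0,"dz":0.9,"rx":0,"ry":0,"rz":0},{"grip":0.45,"dx":0,"dy":0,"dz":0.9,"rx":0,"ry":0,"rz":0},{"grip":0.45,"dx":0,"dy":0,"dz":0.8,"rx":0,"ry":0,"rz":0},{"grip":0.45,"dx":0,"dy":0,"dz":0.5,"rx":0,"ry":0,"rz":0},{"grip":0.45,"dx":0,"dy":0,"dz":0.2,"rx":0,"ry":0,"rz":0}]';python3 -c "
from h import *
st(); togo([.4777,.2533,.07],np.radians(73.5))"
```

```text
time: 8.02
tool_pos: [0.4788, 0.2545, 0.0817]
ee_rot: [3.137, -0.003, 1.287]
wrist_force: [0.0, 0.3, 0.1]
width: 0.0424
t 8.03 tcp [0.4788 0.2545 0.0817] rpy [ 3.137e+00 -3.000e-03  1.287e+00] F [0.  0.3 0.1] w 0.0424 q [ 0.38  0.13  1.6  -0.    1.4   0.67]
dxyz [-0.06 -0.03  0.47] r [ 0.06 -0.04  0.05]
```

```bash
python3 -m inch '[{"grip":0.45,"dx":-0.05,"dy":-0.03,"dz":0.4,"rx":0,"ry":0,"rz":0},{"grip":0.1,"dx":0,"dy":0,"dz":0,"rx":0,"ry":0,"rz":0},{"grip":0,"dx":0,"dy":0,"dz":0,"rx":0,"ry":0,"rz":0},{"grip":0,"dx":0,"dy":0,"dz":0,"rx":0,"ry":0,"rz":0},{"grip":0,"dx":0,"dy":0,"dz":0,"rx":0,"ry":0,"rz":0}]';python3 -c "
from h import *
st()"
```

```text
time: 8.65
tool_pos: [0.4766, 0.2545, 0.0725]
ee_rot: [3.14, -0.004, 1.288]
wrist_force: [-1.3, 1.5, -0.7]
width: 0.0138
t 8.65 tcp [0.4766 0.2545 0.0725] rpy [ 3.14  -0.004  1.288] F [-1.3  1.5 -0.7] w 0.0138 q [0.38 0.14 1.61 0.   1.39 0.67]
```

```bash
python3 -m inch '[{"grip":0,"dx":0,"dy":0,"dz":0,"rx":0,"ry":0,"rz":1},{"grip":0,"dx":0,"dy":0,"dz":0,"rx":0,"ry":0,"rz":1},{"grip":0,"dx":0,"dy":0,"dz":0,"rx":0,"ry":0,"rz":1},{"grip":0,"dx":0,"dy":0,"dz":0,"rx":0,"ry":0,"rz":1},{"grip":0,"dx":0,"dy":0,"dz":0,"rx":0,"ry":0,"rz":1},{"grip":0,"dx":0,"dy":0,"dz":0,"rx":0,"ry":0,"rz":1},{"grip":0,"dx":0,"dy":0,"dz":0,"rx":0,"ry":0,"rz":1},{"grip":0,"dx":0,"dy":0,"dz":0,"rx":0,"ry":0,"rz":1},{"grip":0,"dx":0,"dy":0,"dz":0,"rx":0,"ry":0,"rz":1},{"grip":0,"dx":0,"dy":0,"dz":0,"rx":0,"ry":0,"rz":1},{"grip":0,"dx":0,"dy":0,"dz":0,"rx":0,"ry":0,"rz":1},{"grip":0,"dx":0,"dy":0,"dz":0,"rx":0,"ry":0,"rz":1}]';python3 -c "
from h import *
st(); togo([.4772,.2535,.072],np.radians(1.9))"
```

```text
time: 10.15
tool_pos: [0.4774, 0.2535, 0.0725]
ee_rot: [3.141, -0.006, 0.208]
wrist_force: [-1.0, 0.2, -0.4]
width: 0.0134
t 10.15 tcp [0.4774 0.2535 0.0725] rpy [ 3.141 -0.006  0.208] F [-1.   0.2 -0.4] w 0.0134 q [ 0.38  0.14  1.61 -0.    1.39  1.75]
dxyz [-0.01 -0.    0.02] r [-0.   -0.07  2.  ]
```

```bash
python3 -m inch '[{"grip":0,"dx":0,"dy":0,"dz":0,"rx":0,"ry":0,"rz":1},{"grip":0,"dx":0,"dy":0,"dz":0,"rx":0,"ry":0,"rz":1},{"grip":0,"dx":0,"dy":0,"dz":0,"rx":0,"ry":0,"rz":0.2},{"grip":0,"dx":0,"dy":0,"dz":0,"rx":0,"ry":0,"rz":0},{"grip":0.45,"dx":0,"dy":0,"dz":0,"rx":0,"ry":0,"rz":0},{"grip":0.45,"dx":0,"dy":0,"dz":0,"rx":0,"ry":0,"rz":0},{"grip":0.45,"dx":0,"dy":0,"dz":-1,"rx":0,"ry":0,"rz":0},{"grip":0.45,"dx":0,"dy":0,"dz":-1,"rx":0,"ry":0,"rz":0},{"grip":0.45,"dx":0,"dy":0,"dz":-1,"rx":0,"ry":0,"rz":0},{"grip":0.45,"dx":0,"dy":0,"dz":-1,"rx":0,"ry":0,"rz":0},{"grip":0.45,"dx":0,"dy":0,"dz":0,"rx":0,"ry":0,"rz":0}]';python3 -c "
from h import *
st(); s=snap('wrist','e2'); togo([.4844,.0427,.17],np.radians(14))
print(np.round((dots(s,(.4777,.2533))[0]-[.4777,.2533])*1000,1).tolist())"
```

```text
time: 11.52
tool_pos: [0.4788, 0.253, 0.1765]
ee_rot: [-3.141, -0.012, 0.014]
wrist_force: [0.7, 0.1, -0.2]
width: 0.0421
t 11.53 tcp [0.4788 0.253  0.1765] rpy [-3.141 -0.012  0.014] F [ 0.7  0.1 -0.2] w 0.0421 q [ 0.38  0.07  1.47 -0.    1.59  1.94]
dxyz [0.14 8.4  0.2 ] r [ 0.02 -0.11 -2.64]
[[-36.4, -15.4], [-36.8, 13.4], [-31.3, 22.9], [-30.8, -24.5], [-29.0, -17.3], [-27.2, 8.3], [-27.0, -10.1], [-21.8, 17.7], [-21.5, -19.0], [-6.4, 37.5], [-1.1, 32.1], [4.4, 26.6], [25.3, 8.4], [27.6, -16.6], [29.3, 23.6]]
```

View pics/e2.png

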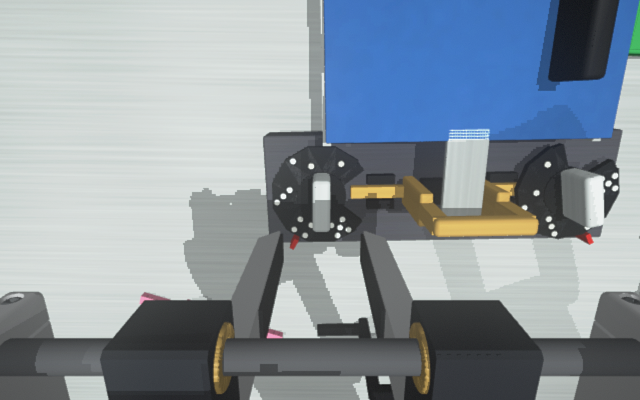

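```bash
python3 -m inch '[{"grip":0.45,"dx":0,"dy":1,"dz":0,"rx":0,"ry":0,"rz":0},{"grip":0.45,"dx":0,"dy":1,"dz":0,"rx":0,"ry":0,"rz":0},{"grip":0.45,"dx":0,"dy":1,"dz":0,"rx":0,"ry":0,"rz":0},{"grip":0.45,"dx":0,"dy":1,"dz":0,"rx":0,"ry":0,"rz":0},{"grip":0.45,"dx":0,"dy":1,"dz":0,"rx":0,"ry":0,"rz":0},{"grip":0.45,"dx":0,"dy":1,"dz":0,"rx":0,"ry":0,"rz":0},{"grip":0.45,"dx":0,"dy":1,"dz":0,"rx":0,"ry":0,"rz":0},{"grip":0.45,"dx":0,"dy":1,"dz":0,"rx":0,"ry":0,"rz":0},{"grip":0.45,"dx":0.15,"dy":0.4,"dz":0,"rx":0,"ry":0,"rz":0},{"grip":0.45,"dx":0,"dy":0,"dz":0,"rx":0,"ry":0,"rz":-1},{"grip":0.45,"dx":0,"dy":0,"dz":0,"rx":0,"ry":0,"rz":-1},{"grip":0.45,"dx":0,"dy":0,"dz":0,"rx":0,"ry":0,"rz":-0.8}]';python3 -c "
from h import *
st(); s=snap('wrist','e3'); togo([.4844,.0427,.072],np.radians(14))
print(np.round((dots(s,(.4844,.0427))[0]-[.4844,.0427])*1000,1).tolist())"
```

```text
time: 13.08
tool_pos: [0.4772, 0.036, 0.1544]
ee_rot: [-3.139, 0.021, 0.268]
wrist_force: [-0.4, 0.4, 0.1]
width: 0.0424
t 13.07 tcp [0.4772 0.036  0.1544] rpy [-3.139  0.021  0.268] F [-0.4  0.4  0.1] w 0.0424 q [-0.04 -0.03  1.62 -0.    1.57  1.26]
dxyz [ 0.42 -0.17  3.28] r [-0.03  0.24  0.29]
[[-38.9, 5.3], [-32.3, 9.2], [-32.1, -22.5], [-29.8, -1.4], [-25.5, 13.0], [-24.5, -30.0], [-24.0, -15.2], [-16.5, -22.8], [-15.4, 35.7], [-2.0, 27.8], [0.5, -27.6], [3.3, -38.3], [7.1, -31.5], [11.2, -24.9], [14.1, -35.4], [22.7, 22.8], [44.8, 4.6]]
```

View pics/e3.png

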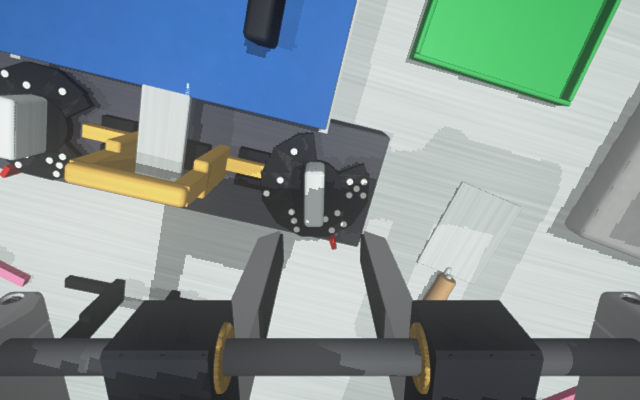

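```bash
python3 -m inch '[{"grip":0.45,"dx":0.4,"dy":-0.17,"dz":0,"rx":0,"ry":0.2,"rz":0.3},{"grip":0.45,"dx":0,"dy":0,"dz":0.8,"rx":0,"ry":0,"rz":0},{"grip":0.45,"dx":0,"dy":0,"dz":0.8,"rx":0,"ry":0,"rz":0},{"grip":0.45,"dx":0,"dy":0,"dz":0.5,"rx":0,"ry":0,"rz":0}]';python3 -c "
from h import *
st(); togo([.4844,.0427,.072],np.radians(14))"
```

```text
time: 13.62
tool_pos: [0.4879, 0.0456, 0.0997]
ee_rot: [-3.138, -0.001, 0.237]
wrist_force: [0.5, -0.0, 0.3]
width: 0.0419
t 13.62 tcp [0.4879 0.0456 0.0997] rpy [-3.138e+00 -1.000e-03  2.370e-01] F [ 0.5 -0.   0.3] w 0.0419 q [-0.02  0.01  1.69  0.    1.44  1.31]
dxyz [-0.16  0.08  1.11] r [-0.04 -0.01 -0.08]
```

```bash
python3 -m inch '[{"grip":0.45,"dx":-0.15,"dy":0.08,"dz":0.7,"rx":0,"ry":0,"rz":0},{"grip":0.45,"dx":0,"dy":0,"dz":0.35,"rx":0,"ry":0,"rz":0},{"grip":0.45,"dx":0,"dy":0,"dz":0.1,"rx":0,"ry":0,"rz":0},{"grip":0.1,"dx":0,"dy":0,"dz":0,"rx":0,"ry":0,"rz":0},{"grip":0,"dx":0,"dy":0,"dz":0,"rx":0,"ry":0,"rz":0},{"grip":0,"dx":0,"dy":0,"dz":0,"rx":0,"ry":0,"rz":0},{"grip":0,"dx":0,"dy":0,"dz":0,"rx":0,"ry":0,"rz":0}]';python3 -c "
from h import *
st(); togo([.4844,.0427,.072],np.radians(14+107.7))"
```

```text
time: 14.5
tool_pos: [0.4865, 0.0442, 0.0708]
ee_rot: [-3.138, -0.005, 0.235]
wrist_force: [1.2, 0.7, -2.1]
width: 0.0137
t 14.5 tcp [0.4865 0.0442 0.0708] rpy [-3.138 -0.005  0.235] F [ 1.2  0.7 -2.1] w 0.0137 q [-0.03  0.03  1.73  0.    1.38  1.31]
dxyz [-0.1   0.04 -0.05] r [ 2.000e-02 -7.000e-02 -2.164e+01]
```

```bash
python3 -m inch '[{"grip":0,"dx":-0.08,"dy":0,"dz":0,"rx":0,"ry":0,"rz":-1},{"grip":0,"dx":0,"dy":0,"dz":0,"rx":0,"ry":0,"rz":-1},{"grip":0,"dx":0,"dy":0,"dz":0,"rx":0,"ry":0,"rz":-1},{"grip":0,"dx":0,"dy":0,"dz":0,"rx":0,"ry":0,"rz":-1},{"grip":0,"dx":0,"dy":0,"dz":0,"rx":0,"ry":0,"rz":-1},{"grip":0,"dx":0,"dy":0,"dz":0,"rx":0,"ry":0,"rz":-1},{"grip":0,"dx":0,"dy":0,"dz":0,"rx":0,"ry":0,"rz":-1},{"grip":0,"dx":0,"dy":0,"dz":0,"rx":0,"ry":0,"rz":-1},{"grip":0,"dx":0,"dy":0,"dz":0,"rx":0,"ry":0,"rz":-1},{"grip":0,"dx":0,"dy":0,"dz":0,"rx":0,"ry":0,"rz":-1}]';python3 -c "
from h import *
st(); togo([.4844,.0427,.072],np.radians(14+107.7))"
```

```text
time: 15.75
tool_pos: [0.4845, 0.0466, 0.0708]
ee_rot: [-3.141, -0.01, 1.137]
wrist_force: [0.1, 1.6, -0.1]
width: 0.0139
t 15.75 tcp [0.4845 0.0466 0.0708] rpy [-3.141 -0.01   1.137] F [ 0.1  1.6 -0.1] w 0.0139 q [-0.03  0.02  1.74  0.01  1.38  0.4 ]
dxyz [-0.14  0.06 -0.05] r [  0.05  -0.11 -11.31]
```

```bash
python3 -m inch '[{"grip":0,"dx":-0.08,"dy":0,"dz":0,"rx":0,"ry":0,"rz":-1},{"grip":0,"dx":0,"dy":0,"dz":0,"rx":0,"ry":0,"rz":-1},{"grip":0,"dx":0,"dy":0,"dz":0,"rx":0,"ry":0,"rz":-1},{"grip":0,"dx":0,"dy":0,"dz":0,"rx":0,"ry":0,"rz":-1},{"grip":0,"dx":0,"dy":0,"dz":0,"rx":0,"ry":0,"rz":-1},{"grip":0,"dx":0,"dy":0,"dz":0,"rx":0,"ry":0,"rz":-1},{"grip":0,"dx":0,"dy":0,"dz":0,"rx":0,"ry":0,"rz":-1},{"grip":0,"dx":0,"dy":0,"dz":0,"rx":0,"ry":0,"rz":-1},{"grip":0,"dx":0,"dy":0,"dz":0,"rx":0,"ry":0,"rz":-1},{"grip":0,"dx":0,"dy":0,"dz":0,"rx":0,"ry":0,"rz":-1},{"grip":0,"dx":0,"dy":0,"dz":0,"rx":0,"ry":0,"rz":-1}]';python3 -c "
from h import *
st(); togo([.4844,.0427,.072],np.radians(14+107.7))"
```

```text
time: 17.12
tool_pos: [0.4811, 0.0464, 0.0708]
ee_rot: [3.138, -0.01, 2.13]
wrist_force: [-0.8, 0.9, 0.4]
width: 0.0139
t 17.12 tcp [0.4811 0.0464 0.0708] rpy [ 3.138 -0.01   2.13 ] F [-0.8  0.9  0.4] w 0.0139 q [-0.03  0.02  1.74  0.01  1.38 -0.59]
dxyz [-0.2   0.03 -0.05] r [ 0.05 -0.12  0.07]
```

```bash
python3 -m inch '[{"grip":0.45,"dx":0,"dy":0,"dz":0,"rx":0,"ry":0,"rz":0},{"grip":0.45,"dx":0,"dy":0,"dz":0,"rx":0,"ry":0,"rz":0},{"grip":0.45,"dx":0,"dy":0,"dz":-1,"rx":0,"ry":0,"rz":0},{"grip":0.45,"dx":0,"dy":0,"dz":-1,"rx":0,"ry":0,"rz":0},{"grip":0.45,"dx":0,"dy":0,"dz":-1,"rx":0,"ry":0,"rz":0},{"grip":0.45,"dx":0,"dy":0,"dz":-1,"rx":0,"ry":0,"rz":0},{"grip":0.45,"dx":0,"dy":0,"dz":-1,"rx":0,"ry":0,"rz":0},{"grip":0.45,"dx":0,"dy":0,"dz":-1,"rx":0,"ry":0,"rz":0},{"grip":0.45,"dx":0,"dy":0,"dz":0,"rx":0,"ry":0,"rz":0}]';python3 -c "
from h import *
st(); s=snap('wrist','e4'); 
print(np.round((dots(s,(.4844,.0427))[0]-[.4844,.0427])*1000,1).tolist())
b=tri
"
```

```text
time: 18.25
tool_pos: [0.4816, 0.0446, 0.2259]
ee_rot: [3.136, -0.009, 2.12]
wrist_force: [-1.1, 0.5, -0.5]
width: 0.0422
t 18.25 tcp [0.4816 0.0446 0.2259] rpy [ 3.136 -0.009  2.12 ] F [-1.1  0.5 -0.5] w 0.0422 q [-0.03 -0.06  1.51  0.01  1.7  -0.58]
[[-29.5, -25.0], [-29.0, 15.1], [-26.0, -9.8], [-4.7, -27.3], [1.1, -32.6], [6.9, -37.9], [19.8, 19.1], [25.7, 9.7], [26.3, -7.7], [27.4, 17.4], [29.1, 25.0], [31.1, -22.7], [35.0, 15.7], [36.0, -12.8]]
```

View pics/e4.png

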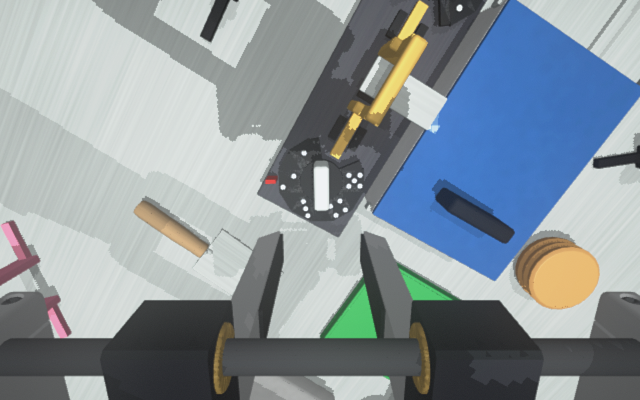

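Run:
```python
from h import *
s=snap('wrist','f1',(320,0,480,140),5); S=snap('scene')
print(tri([(s,(399,76)),(S,(384.5,202))]), atz(s,(399,76),.133),atz(S,(384.5,202),.133))
for z in (.115,.125,.133):
  p=[.4811,.148,z]; print(z,proj(s,p),proj(S,p))
togo([.4811,.148,.17],np.radians(91.8))
```

```text
[0.47971287 0.15162761 0.1301428 ] [0.47922011 0.15128814 0.133     ] [0.48190186 0.15248904 0.133     ]
0.115 [393.33136611  82.52091623] [382.05868541 205.69528888]
0.125 [396.11920916  82.11450507] [382.58122064 203.00783634]
0.133 [398.50668466  81.7664594 ] [383.00632737 200.82146858]
dxyz [3.47 2.2  2.13] r [-0.04 -0.15  5.94]
```

View pics/f1.png

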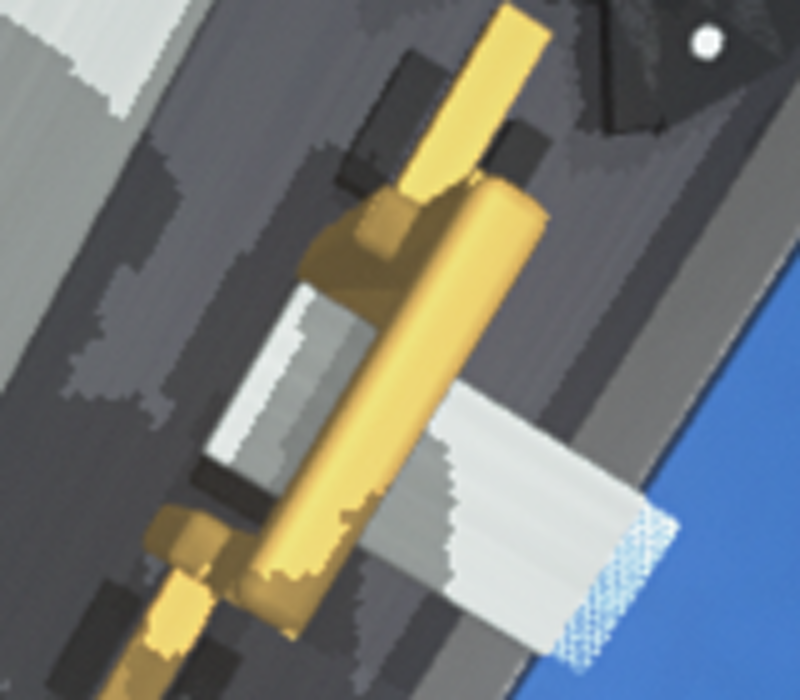

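```bash
python3 -m inch '[{"grip":0.45,"dx":0.7,"dy":0.4,"dz":0,"rx":0,"ry":-0.1,"rz":0},{"grip":0.45,"dx":1,"dy":0.6,"dz":0,"rx":0,"ry":0,"rz":0},{"grip":0.45,"dx":1,"dy":0.6,"dz":0,"rx":0,"ry":0,"rz":0},{"grip":0.45,"dx":0.8,"dy":0.5,"dz":0,"rx":0,"ry":0,"rz":0},{"grip":0.45,"dx":0,"dy":0,"dz":0.2,"rx":0,"ry":0,"rz":1},{"grip":0.45,"dx":0,"dy":0,"dz":0.4,"rx":0,"ry":0,"rz":1},{"grip":0.45,"dx":0,"dy":0,"dz":0.4,"rx":0,"ry":0,"rz":1},{"grip":0.45,"dx":0,"dy":0,"dz":0.4,"rx":0,"ry":0,"rz":1},{"grip":0.45,"dx":0,"dy":0,"dz":0.4,"rx":0,"ry":0,"rz":1},{"grip":0.45,"dx":0,"dy":0,"dz":0,"rx":0,"ry":0,"rz":0.9},{"grip":0.45,"dx":0,"dy":0,"dz":0,"rx":0,"ry":0,"rz":0}]';python3 -c "
from h import *
st(); s=snap('wrist','f2'); togo([.4805,.150,.122],np.radians(91.8))
"
```

```text
time: 19.77
tool_pos: [0.4683, 0.1486, 0.1548]
ee_rot: [-3.103, 0.002, 1.586]
wrist_force: [0.2, 0.2, -0.3]
width: 0.0424
t 19.77 tcp [0.4683 0.1486 0.1548] rpy [-3.103e+00  2.000e-03  1.586e+00] F [ 0.2  0.2 -0.3] w 0.0424 q [0.19 0.01 1.58 0.   1.59 0.17]
dxyz [0.05 0.54 1.29] r [-0.44  0.02 -0.18]
```

View pics/f2.png

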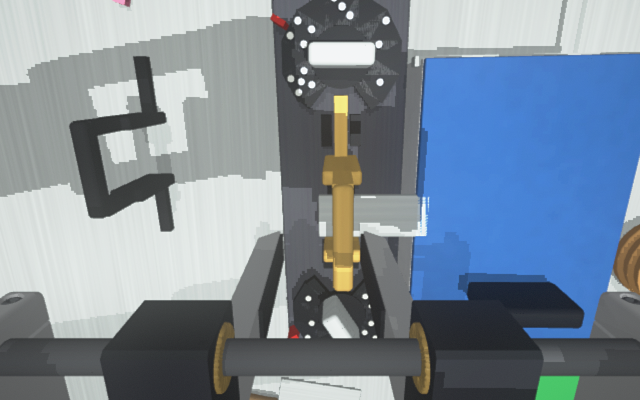

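```bash
python3 -m inch '[{"grip":0.45,"dx":0.05,"dy":0.5,"dz":0,"rx":-0.45,"ry":0,"rz":-0.15},{"grip":0.45,"dx":0,"dy":0,"dz":0,"rx":0,"ry":0,"rz":0}]';python3 -c "
from h import *
st(); s=snap('wrist','f3'); togo([.4805,.150,.122],np.radians(91.8))
"
```

```text
time: 20.08
tool_pos: [0.4802, 0.15, 0.1529]
ee_rot: [-3.141, 0.002, 1.602]
wrist_force: [0.3, 0.4, -0.7]
width: 0.0421
t 20.07 tcp [0.4802 0.15   0.1529] rpy [-3.141e+00  2.000e-03  1.602e+00] F [ 0.3  0.4 -0.7] w 0.0421 q [ 0.19  0.01  1.59 -0.    1.55  0.16]
dxyz [0.   0.02 1.24] r [-0.02  0.02 -0.  ]
```

View pics/f3.png

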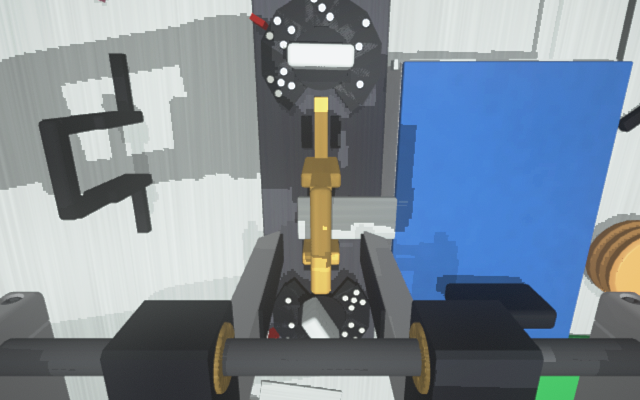

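```bash
python3 -m inch '[{"grip":0.45,"dx":0,"dy":0,"dz":0.6,"rx":0,"ry":0,"rz":0},{"grip":0.45,"dx":0,"dy":0,"dz":0.5,"rx":0,"ry":0,"rz":0},{"grip":0.45,"dx":0,"dy":0,"dz":0.15,"rx":0,"ry":0,"rz":0},{"grip":0.1,"dx":0,"dy":0,"dz":0,"rx":0,"ry":0,"rz":0},{"grip":0,"dx":0,"dy":0,"dz":0,"rx":0,"ry":0,"rz":0},{"grip":0,"dx":0,"dy":0,"dz":0,"rx":0,"ry":0,"rz":0},{"grip":0,"dx":0,"dy":0,"dz":0,"rx":0,"ry":0,"rz":0}]';python3 -c "
from h import *
st(); togo([.4805,.150,.122],np.radians(91.8))
"
```

```text
time: 21.0
tool_pos: [0.4792, 0.1497, 0.1189]
ee_rot: [-3.138, 0.002, 1.602]
wrist_force: [0.8, 0.4, -1.1]
width: 0.0119
t 21.0 tcp [0.4792 0.1497 0.1189] rpy [-3.138e+00  2.000e-03  1.602e+00] F [ 0.8  0.4 -1.1] w 0.0119 q [ 0.19  0.03  1.64 -0.    1.48  0.16]
dxyz [ 0.01  0.05 -0.12] r [-0.04  0.02  0.  ]
```

Gripped at 11.9 mm. Lift gently, watching force.

```bash
python3 -m inch '[{"grip":0,"dx":0,"dy":0,"dz":-0.4,"rx":0,"ry":0,"rz":0},{"grip":0,"dx":0,"dy":0,"dz":-0.4,"rx":0,"ry":0,"rz":0},{"grip":0,"dx":0,"dy":0,"dz":-0.5,"rx":0,"ry":0,"rz":0}]'; python3 -m inch '[{"grip":0,"dx":0,"dy":0,"dz":-0.6,"rx":0,"ry":0,"rz":0},{"grip":0,"dx":0,"dy":0,"dz":-0.8,"rx":0,"ry":0,"rz":0},{"grip":0,"dx":0,"dy":0,"dz":-0.8,"rx":0,"ry":0,"rz":0},{"grip":0,"dx":0,"dy":0,"dz":-0.8,"rx":0,"ry":0,"rz":0},{"grip":0,"dx":0,"dy":0,"dz":-0.8,"rx":0,"ry":0,"rz":0},{"grip":0,"dx":0,"dy":0,"dz":-0.5,"rx":0,"ry":0,"rz":0}]'
python3 -c "
from h import *
st(); snap('scene','g1'); s=snap('wrist','g2')
"
```

```text
time: 21.38
tool_pos: [0.478, 0.1495, 0.1514]
ee_rot: [-3.134, 0.003, 1.602]
wrist_force: [0.0, -0.2, -2.7]
width: 0.0114
time: 22.12
tool_pos: [0.4793, 0.15, 0.2685]
ee_rot: [-3.139, 0.002, 1.602]
wrist_force: [0.2, 0.9, -3.5]
width: 0.012
t 22.12 tcp [0.4793 0.15   0.2685] rpy [-3.139e+00  2.000e-03  1.602e+00] F [ 0.2  0.9 -3.5] w 0.012 q [ 0.19 -0.02  1.39 -0.    1.78  0.16]
```

View pics/g1.png

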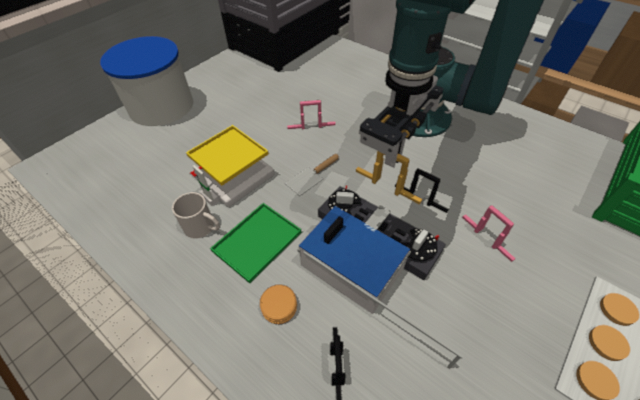

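View pics/g2.png

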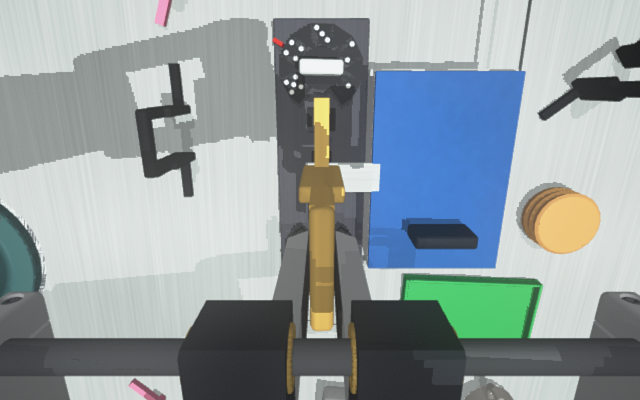

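Run:
```python
from h import *
for n in ("scene","side"):
    s=snap(n); r=spotter.regions_of(s,"tray")[0]; m=r["pixels"].astype(np.uint8); print(n,r["score"],r["extent"])
    c=max(cv2.findContours(m,0,2)[0],key=cv2.contourArea); q=cv2.approxPolyDP(cv2.convexHull(c),5,True)[:,0]
    W=np.array([atz(s,p,.014)[:2] for p in cv2.convexHull(c)[:,0]],np.float32)*1000
    print(q.tolist(),cv2.minAreaRect(W))
    print([np.round(atz(s,p,.016),3)[:2].tolist() for p in q])
```

```text
scene 0.61 [211.8, 205.2, 301.2, 282.4]
[[265, 204], [300, 231], [248, 281], [212, 246]] ((688.3543090820312, -72.03316497802734), (188.8775634765625, 147.9049530029297), 0.4092429578304291)
[[0.597, -0.133], [0.604, -0.003], [0.782, -0.006], [0.772, -0.143]]
side 0.64 [354.2, 229.4, 443.8, 276.6]
[[439, 252], [433, 271], [421, 274], [362, 265], [352, 239], [425, 230]] ((685.54150390625, -81.5125503540039), (157.7842254638672, 189.22262573242188), 87.0706558227539)
[[0.773, -0.101], [0.732, -0.159], [0.704, -0.163], [0.593, -0.113], [0.596, -0.018], [0.778, -0.014]]
```

```bash
python3 -m inch '[{"grip":0,"dx":-0.6,"dy":0.1,"dz":0,"rx":0,"ry":0,"rz":0},{"grip":0,"dx":-0.9,"dy":0.2,"dz":0,"rx":0,"ry":0,"rz":0},{"grip":0,"dx":-0.9,"dy":0.2,"dz":0,"rx":0,"ry":0,"rz":0},{"grip":0,"dx":-0.9,"dy":0.2,"dz":0,"rx":0,"ry":0,"rz":0},{"grip":0,"dx":-0.9,"dy":0.2,"dz":0,"rx":0,"ry":0,"rz":0},{"grip":0,"dx":-0.9,"dy":0.2,"dz":0,"rx":0,"ry":0,"rz":0},{"grip":0,"dx":-0.9,"dy":0.2,"dz":0,"rx":0,"ry":0,"rz":0},{"grip":0,"dx":-0.9,"dy":0.2,"dz":0,"rx":0,"ry":0,"rz":0},{"grip":0,"dx":-0.9,"dy":0.2,"dz":0,"rx":0,"ry":0,"rz":0},{"grip":0,"dx":-0.4,"dy":0,"dz":0,"rx":0,"ry":0,"rz":0},{"grip":0,"dx":0,"dy":0,"dz":0,"rx":0,"ry":0,"rz":1},{"grip":0,"dx":0,"dy":0,"dz":0,"rx":0,"ry":0,"rz":1}]'
python3 -m inch '[{"grip":0,"dx":0,"dy":0,"dz":0,"rx":0,"ry":0,"rz":1},{"grip":0,"dx":0,"dy":0,"dz":0,"rx":0,"ry":0,"rz":1},{"grip":0,"dx":0,"dy":0,"dz":0,"rx":0,"ry":0,"rz":1},{"grip":0,"dx":0,"dy":0,"dz":0,"rx":0,"ry":0,"rz":1},{"grip":0,"dx":0,"dy":0,"dz":0,"rx":0,"ry":0,"rz":1},{"grip":0,"dx":0,"dy":0,"dz":0,"rx":0,"ry":0,"rz":1},{"grip":0,"dx":0,"dy":0,"dz":0,"rx":0,"ry":0,"rz":1},{"grip":0,"dx":0,"dy":0,"dz":0,"rx":0,"ry":0,"rz":1},{"grip":0,"dx":0,"dy":0,"dz":0,"rx":0,"ry":0,"rz":1},{"grip":0,"dx":0,"dy":0,"dz":0,"rx":0,"ry":0,"rz":1},{"grip":0,"dx":0,"dy":0,"dz":0,"rx":0,"ry":0,"rz":1},{"grip":0,"dx":0,"dy":0,"dz":0,"rx":0,"ry":0,"rz":1}]'
python3 -c "
from h import *
st(); togo([.687,-.078,.25],-.03);s=snap('wrist','g3')
"
```

```text
time: 23.92
tool_pos: [0.5243, -0.0706, 0.2553]
ee_rot: [-3.117, 0.01, 1.416]
wrist_force: [-0.3, -0.0, -2.7]
width: 0.0117
time: 25.42
tool_pos: [0.5186, -0.0709, 0.2506]
ee_rot: [-3.131, 0.036, 0.336]
wrist_force: [-1.0, 1.1, -2.5]
width: 0.0113
t 25.43 tcp [ 0.5186 -0.0709  0.2506] rpy [-3.131  0.036  0.336] F [-1.   1.1 -2.5] w 0.0113 q [-0.24  0.05  1.35 -0.01  1.78  1.  ]
dxyz [ 6.26  2.49 -0.23] r [-0.05  0.43  4.19]
```

View pics/g3.png

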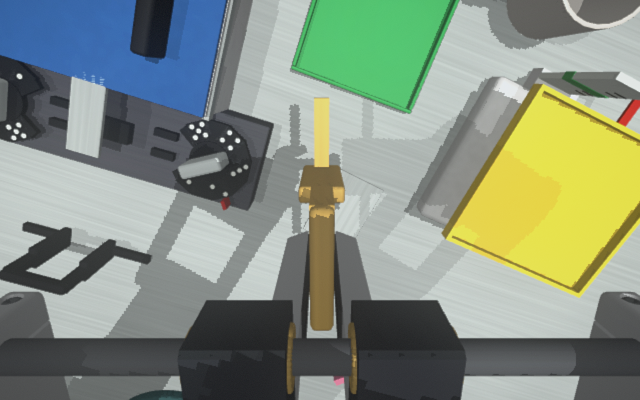

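```bash
python3 -m inch '[{"grip":0,"dx":0,"dy":0,"dz":0,"rx":0,"ry":0.2,"rz":1},{"grip":0,"dx":0,"dy":0,"dz":0,"rx":0,"ry":0.2,"rz":1},{"grip":0,"dx":0,"dy":0,"dz":0,"rx":0,"ry":0,"rz":1},{"grip":0,"dx":0,"dy":0,"dz":0,"rx":0,"ry":0,"rz":1},{"grip":0,"dx":0.5,"dy":0,"dz":0,"rx":0,"ry":0,"rz":0.2},{"grip":0,"dx":0.8,"dy":0,"dz":0,"rx":0,"ry":0,"rz":0},{"grip":0,"dx":0.8,"dy":0,"dz":0,"rx":0,"ry":0,"rz":0},{"grip":0,"dx":0.5,"dy":0,"dz":0,"rx":0,"ry":0,"rz":0},{"grip":0,"dx":0,"dy":0,"dz":0,"rx":0,"ry":0,"rz":0}]'
python3 - <<'E'
from h import *
st(); togo([.687,-.078,.25],-.03);s=snap('wrist','g4')
f=cv2.cvtColor(s['frame'],cv2.COLOR_RGB2HSV); m=((f[...,0]>50)&(f[...,0]<80)&(f[...,1]>120)&(f[...,2]>50)).astype(np.uint8)
k,l,t,c=cv2.connectedComponentsWithStats(m); print([x.tolist() for x in t[1:] if x[4]>300])
E
```

```text
time: 26.6
tool_pos: [0.5853, -0.0732, 0.2474]
ee_rot: [-3.133, 0.008, -0.031]
wrist_force: [-0.2, -0.1, -3.3]
width: 0.0116
t 26.6 tcp [ 0.5853 -0.0732  0.2474] rpy [-3.133  0.008 -0.031] F [-0.2 -0.1 -3.3] w 0.0116 q [-0.22  0.18  1.21  0.01  1.76  1.38]
dxyz [ 4.07  0.06 -0.14] r [-0.1   0.09 -0.02]
[[254, 0, 137, 155, 18580]]
```

View pics/g4.png

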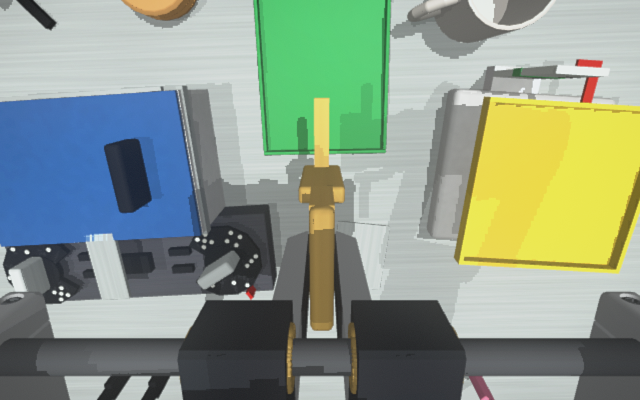

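Run:
```python
from h import *
s=snap('wrist')
f=cv2.cvtColor(s['frame'],cv2.COLOR_RGB2HSV); m=((f[...,0]>50)&(f[...,0]<80)&(f[...,1]>120)&(f[...,2]>50))
L=[];Rr=[]
for r in range(4,140,4):
    c=np.where(m[r,240:400])[0]+240; L.append(atz(s,(c[0],r),.016)[:2]); Rr.append(atz(s,(c[-1]+1,r),.016)[:2])
for P in (L,Rr):
    P=np.array(P); k=np.polyfit(P[:,0],P[:,1],1); print(P[0],P[-1],np.arctan(k[0]), np.polyval(k,.687))
N=np.array([atz(s,(c,np.where(m[:,c])[0][-1]+1),.016)[:2] for c in list(range(270,300,4))+list(range(345,380,4))]); k=np.polyfit(N[:,1],N[:,0],1); print("near",-np.arctan(k[0]),np.polyval(k,-.078))
```

```text
[ 0.75095412 -0.00919811] [ 0.6191071  -0.00771858] -0.009941474209164776 -0.008544365146862447
[ 0.74638851 -0.14530681] [ 0.61497284 -0.14414787] -0.014125791816254995 -0.14495305849896303
near -0.010527966871107212 0.5976942816259255
```

```bash
python3 -m inch '[{"grip":0,"dx":0.8,"dy":0,"dz":0,"rx":-0.1,"ry":0.1,"rz":-0.2},{"grip":0,"dx":0.9,"dy":0,"dz":0,"rx":0,"ry":0,"rz":0},{"grip":0,"dx":0.9,"dy":0,"dz":0.2,"rx":0,"ry":0,"rz":0},{"grip":0,"dx":0.9,"dy":0,"dz":0.3,"rx":0,"ry":0,"rz":0},{"grip":0,"dx":0.5,"dy":0,"dz":0.4,"rx":0,"ry":0,"rz":0},{"grip":0,"dx":0,"dy":0,"dz":0.5,"rx":0,"ry":0,"rz":0},{"grip":0,"dx":0,"dy":0,"dz":0.5,"rx":0,"ry":0,"rz":0},{"grip":0,"dx":0,"dy":0,"dz":0.5,"rx":0,"ry":0,"rz":0},{"grip":0,"dx":0,"dy":0,"dz":0,"rx":0,"ry":0,"rz":0}]'
python3 - <<'E'
from h import *
st(); togo([.6897,-.0767,.09],-.012);s=snap('wrist','g5')
E
```

```text
time: 27.82
tool_pos: [0.6817, -0.0749, 0.1864]
ee_rot: [3.141, 0.002, -0.013]
wrist_force: [0.3, 0.8, -2.4]
width: 0.0114
t 27.82 tcp [ 0.6817 -0.0749  0.1864] rpy [ 3.141e+00  2.000e-03 -1.300e-02] F [ 0.3  0.8 -2.4] w 0.0114 q [-0.19  0.4   1.05 -0.    1.69  1.39]
dxyz [0.33 0.06 3.85] r [ 0.01  0.02 -0.02]
```

View pics/g5.png

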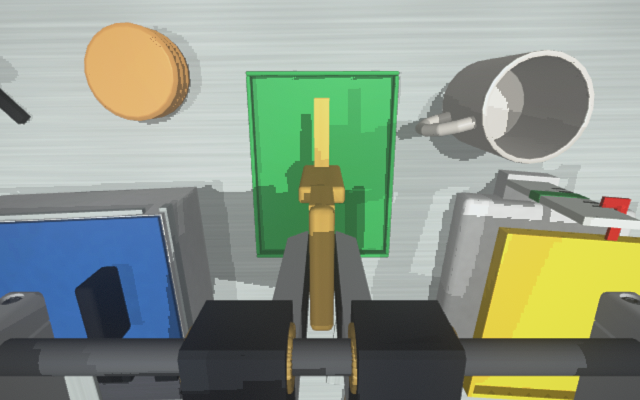

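Run:
```python
from h import *
s=snap('wrist')
for z in (.105,.112): print(atz(s,(321,98),z))
```

```text
[ 0.76056713 -0.07645661  0.105     ]
[ 0.76073756 -0.0764673   0.112     ]
```

```bash
python3 -m inch '[{"grip":0,"dx":0.32,"dy":0.05,"dz":0.2,"rx":0,"ry":0,"rz":0},{"grip":0,"dx":0,"dy":0,"dz":0.7,"rx":0,"ry":0,"rz":0},{"grip":0,"dx":0,"dy":0,"dz":0.8,"rx":0,"ry":0,"rz":0},{"grip":0,"dx":0,"dy":0,"dz":0.8,"rx":0,"ry":0,"rz":0},{"grip":0,"dx":0,"dy":0,"dz":0.4,"rx":0,"ry":0,"rz":0},{"grip":0,"dx":0,"dy":0,"dz":0.2,"rx":0,"ry":0,"rz":0},{"grip":0,"dx":0,"dy":0,"dz":0,"rx":0,"ry":0,"rz":0}]'
python3 - <<'E'
from h import *
st(); togo([.6897,-.0767,.088],-.012)
E
```

```text
time: 28.8
tool_pos: [0.6923, -0.0769, 0.1069]
ee_rot: [3.14, -0.003, -0.013]
wrist_force: [0.2, -0.3, -3.1]
width: 0.0114
t 28.8 tcp [ 0.6923 -0.0769  0.1069] rpy [ 3.14e+00 -3.00e-03 -1.30e-02] F [ 0.2 -0.3 -3.1] w 0.0114 q [-0.19  0.45  1.14 -0.    1.54  1.39]
dxyz [-0.11 -0.01  0.75] r [ 0.02 -0.04 -0.02]
```

```bash
python3 -m inch '[{"grip":0,"dx":-0.1,"dy":0,"dz":0.4,"rx":0,"ry":0,"rz":0},{"grip":0,"dx":0,"dy":0,"dz":0.2,"rx":0,"ry":0,"rz":0},{"grip":0,"dx":0,"dy":0,"dz":0.08,"rx":0,"ry":0,"rz":0}]';python3 -m inch '[{"grip":0,"dx":0,"dy":0,"dz":0.08,"rx":0,"ry":0,"rz":0},{"grip":0,"dx":0,"dy":0,"dz":0.05,"rx":0,"ry":0,"rz":0}]'
```

```text
time: 29.18
tool_pos: [0.6907, -0.0771, 0.0909]
ee_rot: [3.139, -0.007, -0.013]
wrist_force: [0.7, -0.5, -3.0]
width: 0.0116
time: 29.42
tool_pos: [0.6913, -0.0772, 0.0883]
ee_rot: [3.139, -0.009, -0.013]
wrist_force: [0.3, 0.8, -0.5]
width: 0.0115
```

```bash
python3 -m inch '[{"grip":0,"dx":0,"dy":0,"dz":0.04,"rx":0,"ry":0.1,"rz":0},{"grip":0.2,"dx":0,"dy":0,"dz":0,"rx":0,"ry":0,"rz":0},{"grip":0.35,"dx":0,"dy":0,"dz":0,"rx":0,"ry":0,"rz":0},{"grip":0.35,"dx":0,"dy":0,"dz":0,"rx":0,"ry":0,"rz":0},{"grip":0.35,"dx":0,"dy":0,"dz":-0.8,"rx":0,"ry":0,"rz":0},{"grip":0.35,"dx":0,"dy":0,"dz":-1,"rx":0,"ry":0,"rz":0},{"grip":0.35,"dx":0,"dy":0,"dz":-1,"rx":0,"ry":0,"rz":0},{"grip":0.35,"dx":0,"dy":0,"dz":-1,"rx":0,"ry":0,"rz":0},{"grip":0.35,"dx":0,"dy":0,"dz":-1,"rx":0,"ry":0,"rz":0},{"grip":0.35,"dx":0,"dy":0,"dz":-0.5,"rx":0,"ry":0,"rz":0}]'
python3 - <<'E'
from h import *
st(); s=snap('wrist','g6'); snap('side','g7'); togo([.597,.0985,.25],np.radians(1.8)); print(*[ (np.round(r['pixel']),r['score'],atz(s,r['pixel'],.109)) for r in spotter.place_of(s,'lid_handle')])
E
```

```text
time: 30.68
tool_pos: [0.6901, -0.077, 0.2345]
ee_rot: [3.137, -0.029, -0.013]
wrist_force: [-0.6, -0.1, 0.4]
width: 0.0323
t 30.68 tcp [ 0.6901 -0.077   0.2345] rpy [ 3.137 -0.029 -0.013] F [-0.6 -0.1  0.4] w 0.0323 q [-0.19  0.39  0.97  0.    1.75  1.39]
dxyz [-3.81 -6.97 -0.77] r [ 0.06 -0.34 -0.51]
(array([135., 286.]), 0.87, array([0.6070306 , 0.09384252, 0.109     ]))
```

View pics/g6.png

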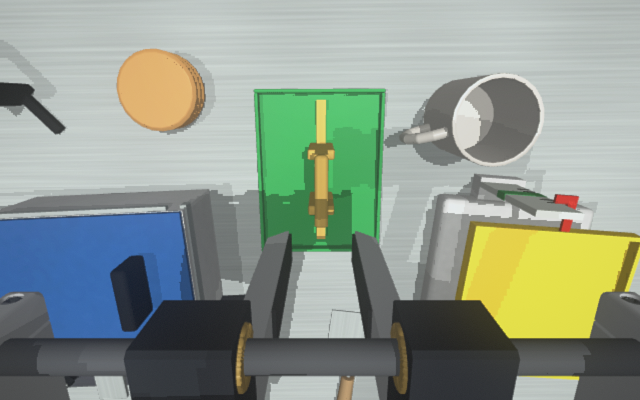

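View pics/g7.png

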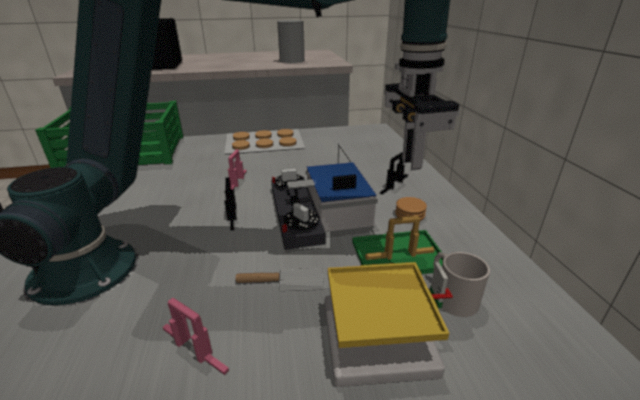

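```bash
python3 -m inch '[{"grip":0.45,"dx":-0.3,"dy":-0.6,"dz":0,"rx":0,"ry":-0.35,"rz":-0.5},{"grip":0.45,"dx":-0.5,"dy":-0.95,"dz":0,"rx":0,"ry":0,"rz":0},{"grip":0.45,"dx":-0.5,"dy":-0.95,"dz":0,"rx":0,"ry":0,"rz":0},{"grip":0.45,"dx":-0.5,"dy":-0.95,"dz":0,"rx":0,"ry":0,"rz":0},{"grip":0.45,"dx":-0.5,"dy":-0.95,"dz":0,"rx":0,"ry":0,"rz":0},{"grip":0.45,"dx":-0.5,"dy":-0.95,"dz":0,"rx":0,"ry":0,"rz":0},{"grip":0.45,"dx":-0.5,"dy":-0.95,"dz":0,"rx":0,"ry":0,"rz":0},{"grip":0.45,"dx":-0.4,"dy":-0.8,"dz":0,"rx":0,"ry":0,"rz":0},{"grip":0.45,"dx":0,"dy":0,"dz":0,"rx":0,"ry":0,"rz":0}]'
python3 - <<'E'
from h import *
st(); s=snap('wrist','h1'); togo([.598,.098,.112],np.radians(1.8)); print(*[ (np.round(r['pixel']),r['score'],atz(s,r['pixel'],.109)) for r in spotter.place_of(s,'lid_handle')])
f=s['frame'].astype(int);
E
```

```text
time: 31.95
tool_pos: [0.5797, 0.1102, 0.2174]
ee_rot: [-3.142, 0.041, 0.049]
wrist_force: [0.6, -0.2, -0.6]
width: 0.0423
t 31.95 tcp [0.5797 0.1102 0.2174] rpy [-3.142  0.041  0.049] F [ 0.6 -0.2 -0.6] w 0.0423 q [0.09 0.21 1.24 0.   1.74 1.61]
dxyz [0.87 0.49 4.18] r [0.01 0.47 0.19]
(array([340., 165.]), 0.77, array([0.60304734, 0.09621095, 0.109     ]))
```

View pics/h1.png

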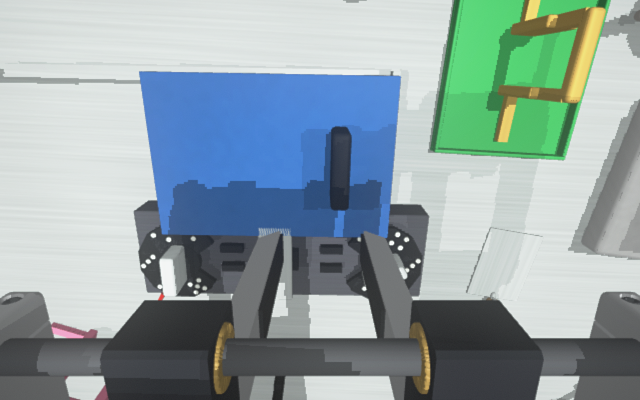

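```bash
python3 -m inch '[{"grip":0.45,"dx":0.8,"dy":0.45,"dz":0.2,"rx":0,"ry":0.45,"rz":0.2},{"grip":0.45,"dx":0,"dy":0,"dz":0.3,"rx":0,"ry":0,"rz":0},{"grip":0.45,"dx":0,"dy":0,"dz":0.5,"rx":0,"ry":0,"rz":0},{"grip":0.45,"dx":0,"dy":0,"dz":0.5,"rx":0,"ry":0,"rz":0},{"grip":0.45,"dx":0,"dy":0,"dz":0,"rx":0,"ry":0,"rz":0}]'
python3 - <<'E'
from h import *
st(); s=snap('wrist','h2'); togo([.598,.098,.112],np.radians(1.8)); print(*[ (np.round(r['pixel']),r['score'],atz(s,r['pixel'],.109)) for r in spotter.place_of(s,'lid_handle')])
g=cv2.cvtColor(s['frame'],cv2.COLOR_RGB2GRAY)
E
```

```text
time: 32.67
tool_pos: [0.601, 0.0957, 0.1753]
ee_rot: [3.14, 0.005, 0.026]
wrist_force: [-0.4, -0.7, 0.6]
width: 0.0424
t 32.67 tcp [0.601  0.0957 0.1753] rpy [3.14  0.005 0.026] F [-0.4 -0.7  0.6] w 0.0424 q [ 0.07  0.23  1.29 -0.    1.62  1.61]
dxyz [-0.12 -0.1   2.57] r [ 0.02  0.04 -0.06]
(array([319., 213.]), 0.56, array([0.60315673, 0.09638453, 0.109     ]))
```

View pics/h2.png

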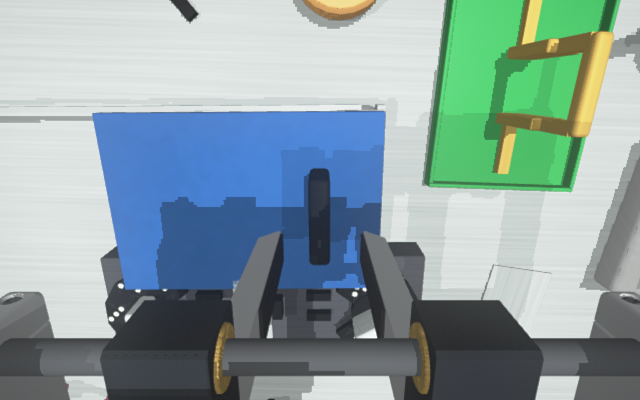

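Handle (319,213) is centred between the fingers (col ~321); descend and grip.

```bash
python3 -m inch '[{"grip":0.45,"dx":0,"dy":0,"dz":0.7,"rx":0,"ry":0,"rz":0},{"grip":0.45,"dx":0,"dy":0,"dz":0.8,"rx":0,"ry":0,"rz":0},{"grip":0.45,"dx":0,"dy":0,"dz":0.6,"rx":0,"ry":0,"rz":0},{"grip":0.45,"dx":0,"dy":0,"dz":0.15,"rx":0,"ry":0,"rz":0},{"grip":0.1,"dx":0,"dy":0,"dz":0,"rx":0,"ry":0,"rz":0},{"grip":0,"dx":0,"dy":0,"dz":0,"rx":0,"ry":0,"rz":0},{"grip":0,"dx":0,"dy":0,"dz":0,"rx":0,"ry":0,"rz":0},{"grip":0,"dx":0,"dy":0,"dz":0,"rx":0,"ry":0,"rz":0}]'
python3 - <<'E'
from h import *
o=st(); p=o['tool_pos']; togo(p+.195*np.array([-.0317,.9995,0]),np.radians(1.8))
E
```

```text
time: 33.78
tool_pos: [0.6027, 0.0972, 0.1195]
ee_rot: [-3.141, -0.002, 0.028]
wrist_force: [-0.0, 2.8, -3.6]
width: 0.0137
t 33.77 tcp [0.6027 0.0972 0.1195] rpy [-3.141e+00 -2.000e-03  2.800e-02] F [-0.   2.8 -3.6] w 0.0137 q [0.07 0.26 1.37 0.   1.51 1.61]
dxyz [-0.03 -7.8   0.  ] r [-0.01 -0.03 -0.04]
```

```bash
python3 -m inch '[{"grip":0,"dx":0,"dy":-0.4,"dz":0,"rx":0,"ry":0,"rz":0},{"grip":0,"dx":0,"dy":-0.7,"dz":0,"rx":0,"ry":0,"rz":0},{"grip":0,"dx":0,"dy":-0.7,"dz":0,"rx":0,"ry":0,"rz":0},{"grip":0,"dx":0,"dy":-0.7,"dz":0,"rx":0,"ry":0,"rz":0}]'
python3 - <<'E'
from h import *
o=st(); togo(np.array([.6027,.0972,.1195])+.195*np.array([-.0317,.9995,0]),np.radians(1.8))
E
```

```text
time: 34.28
tool_pos: [0.6007, 0.1606, 0.1195]
ee_rot: [3.138, -0.002, 0.025]
wrist_force: [0.2, -2.9, 0.0]
width: 0.014
t 34.27 tcp [0.6007 0.1606 0.1195] rpy [ 3.138e+00 -2.000e-03  2.500e-02] F [ 0.2 -2.9  0. ] w 0.014 q [ 0.17  0.28  1.34 -0.    1.52  1.72]
dxyz [-0.03 -5.26 -0.02] r [ 0.05 -0.02 -0.07]
```

```bash
python3 -m inch '[{"grip":0,"dx":0,"dy":-0.8,"dz":0,"rx":0,"ry":0,"rz":0},{"grip":0,"dx":0,"dy":-0.8,"dz":0,"rx":0,"ry":0,"rz":0},{"grip":0,"dx":0,"dy":-0.8,"dz":0,"rx":0,"ry":0,"rz":0},{"grip":0,"dx":0,"dy":-0.8,"dz":0,"rx":0,"ry":0,"rz":0},{"grip":0,"dx":0,"dy":-0.8,"dz":0,"rx":0,"ry":0,"rz":0},{"grip":0,"dx":0,"dy":-0.6,"dz":0,"rx":0,"ry":0,"rz":0}]'
python3 - <<'E'
from h import *
o=st(); togo(np.array([.6027,.0972,.1195])+.195*np.array([-.0317,.9995,0]),np.radians(1.8))
E
```

```text
time: 35.02
tool_pos: [0.5967, 0.2854, 0.1196]
ee_rot: [3.138, -0.001, 0.027]
wrist_force: [-0.9, -2.8, 0.4]
width: 0.0137
t 35.02 tcp [0.5967 0.2854 0.1196] rpy [ 3.138e+00 -1.000e-03  2.700e-02] F [-0.9 -2.8  0.4] w 0.0137 q [ 0.36  0.37  1.23 -0.    1.54  1.91]
dxyz [ 0.   -0.27  0.  ] r [ 0.04 -0.02 -0.05]
```

```bash
python3 -m inch '[{"grip":0,"dx":0,"dy":-0.3,"dz":0,"rx":0,"ry":0,"rz":0},{"grip":0,"dx":0,"dy":-0.25,"dz":0,"rx":0,"ry":0,"rz":0}]'; python3 -m inch '[{"grip":0,"dx":0,"dy":-0.3,"dz":0,"rx":0,"ry":0,"rz":0}]'
```

```text
time: 35.28
tool_pos: [0.5965, 0.2924, 0.1195]
ee_rot: [3.12, 0.001, 0.025]
wrist_force: [-2.1, -21.9, 2.0]
width: 0.0142
time: 35.4
tool_pos: [0.5965, 0.2925, 0.1194]
ee_rot: [3.105, 0.003, 0.02]
wrist_force: [-3.4, -19.7, 4.3]
width: 0.0142
```

```bash
python3 -m inch '[{"grip":0.45,"dx":0,"dy":0,"dz":0,"rx":0,"ry":0,"rz":0},{"grip":0.45,"dx":0,"dy":0,"dz":0,"rx":0.4,"ry":0,"rz":0},{"grip":0.45,"dx":0,"dy":0,"dz":-0.7,"rx":0,"ry":0,"rz":0},{"grip":0.45,"dx":0,"dy":0,"dz":-1,"rx":0,"ry":0,"rz":0},{"grip":0.45,"dx":0,"dy":0,"dz":-1,"rx":0,"ry":0,"rz":0},{"grip":0.45,"dx":0,"dy":0,"dz":-1,"rx":0,"ry":0,"rz":0},{"grip":0.45,"dx":0,"dy":0,"dz":-0.6,"rx":0,"ry":0,"rz":0},{"grip":0.45,"dx":0,"dy":0,"dz":0,"rx":0,"ry":0,"rz":0}]'
python3 - <<'E'
from h import *
o=st(); togo([.55,.152,.27],np.radians(1.8)); snap('scene','i1'); snap('wrist','i2')
E
```

```text
time: 36.4
tool_pos: [0.5983, 0.2956, 0.2375]
ee_rot: [-3.131, -0.007, 0.02]
wrist_force: [0.0, -0.2, 0.3]
width: 0.0426
t 36.4 tcp [0.5983 0.2956 0.2375] rpy [-3.131 -0.007  0.02 ] F [ 0.  -0.2  0.3] w 0.0426 q [0.37 0.34 1.03 0.01 1.76 1.92]
dxyz [-2.04  5.69 -1.37] r [-0.12 -0.08 -0.13]
```

View pics/i1.png

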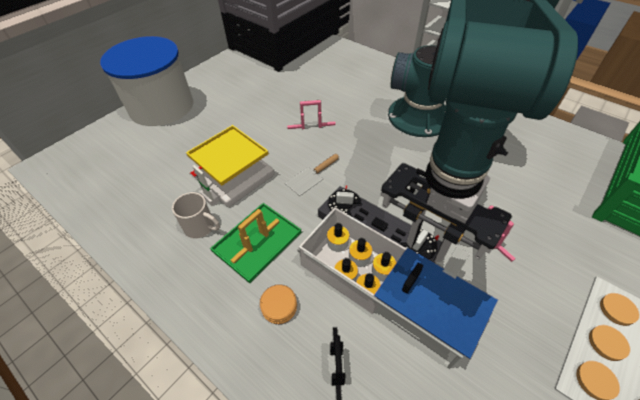

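View pics/i2.png

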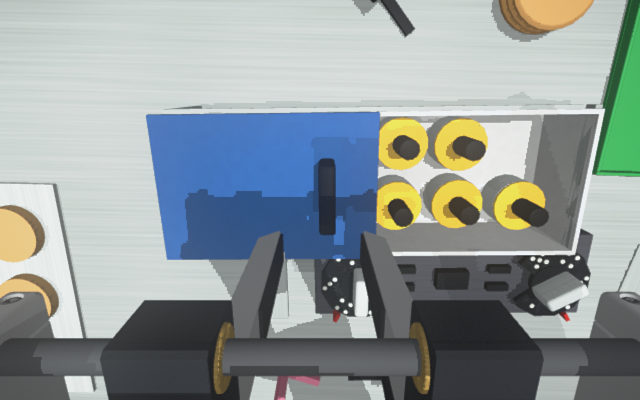

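```bash
python3 -m inch '[{"grip":0.5,"dx":-0.3,"dy":0.8,"dz":-0.3,"rx":0,"ry":0,"rz":0},{"grip":0.5,"dx":-0.3,"dy":1,"dz":-0.4,"rx":0,"ry":0,"rz":0},{"grip":0.5,"dx":-0.3,"dy":1,"dz":-0.4,"rx":0,"ry":0,"rz":0},{"grip":0.5,"dx":-0.3,"dy":1,"dz":-0.2,"rx":0,"ry":0,"rz":0},{"grip":0.5,"dx":-0.3,"dy":1,"dz":0,"rx":0,"ry":0,"rz":0},{"grip":0.5,"dx":-0.3,"dy":0.8,"dz":0,"rx":0,"ry":0,"rz":0},{"grip":0.5,"dx":0,"dy":0,"dz":0,"rx":0,"ry":0,"rz":0}]'
python3 - <<'E'
from h import *
o=st(); s=snap('wrist','i3')
for r in spotter.place_of(s,'tin1_center')+spotter.place_of(s,'tin2_center'): print(np.round(r['pixel'],1),round(r['score'],2),np.round(atz(s,r['pixel'],.041),4))
print(atz(s,proj(s,[.6,.1518,.091]),.091))
togo([.55,.152,.27],np.radians(1.8))
E
```

```text
time: 37.38
tool_pos: [0.5496, 0.1401, 0.2665]
ee_rot: [-3.137, 0.002, 0.014]
wrist_force: [0.4, -0.4, -0.9]
width: 0.0467
t 37.38 tcp [0.5496 0.1401 0.2665] rpy [-3.137e+00  2.000e-03  1.400e-02] F [ 0.4 -0.4 -0.9] w 0.0467 q [0.15 0.12 1.24 0.   1.78 1.7 ]
[373.  147.5] 0.84 [0.5721 0.0841 0.041 ]
[0.6    0.1518 0.091 ]
dxyz [-0.   -0.39 -0.16] r [-0.05  0.03 -0.16]
```

View pics/i3.png

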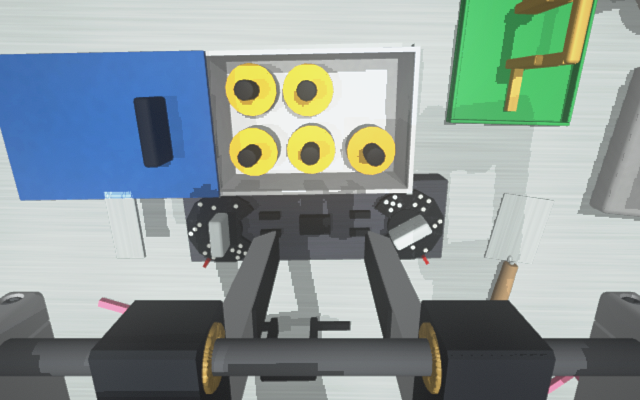

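```bash
cat >> h.py <<'E'
def tins(s,z=.042,box=None):
    f=cv2.cvtColor(s['frame'],cv2.COLOR_RGB2HSV); m=((f[...,0]>20)&(f[...,0]<32)&(f[...,1]>140)&(f[...,2]>110)).astype(np.uint8)
    if box is not None:
        b=np.zeros_like(m); b[box[1]:box[3],box[0]:box[2]]=1; m*=b
    out=[]
    for c in cv2.findContours(m,0,2)[0]:
        if cv2.contourArea(c)<300: continue
        h=cv2.convexHull(c)[:,0]; W=np.array([atz(s,p,z)[:2] for p in h])
        def g(p): return np.hypot(*(W-p[:2]).T)-.027
        r=least_squares(g,W.mean(0),loss='soft_l1',f_scale=.001); out.append([*r.x,np.abs(r.fun).mean()])
    return np.array(out)
def knobs(s,z=.078,box=None): pass
E
python3 - <<'E'
from h import *
s=snap('wrist')
print(np.round(tins(s,box=(150,30,430,195)),4))
print(np.round(spotter.place_of(s,'pan_floor')[:1],3) if 0 else '')
E
```

```text
[[0.5686 0.0864 0.0007]
 [0.5657 0.2165 0.0007]
 [0.5688 0.1532 0.001 ]
 [0.632  0.1563 0.0011]
 [0.6317 0.2164 0.0007]]
```

```bash
python3 -m inch '[{"grip":0.45,"dx":0.75,"dy":-0.5,"dz":0.3,"rx":0,"ry":0,"rz":0},{"grip":0.45,"dx":0,"dy":0,"dz":0.9,"rx":0,"ry":0,"rz":0},{"grip":0.45,"dx":0,"dy":0,"dz":1,"rx":0,"ry":0,"rz":0},{"grip":0.45,"dx":0,"dy":0,"dz":1,"rx":0,"ry":0,"rz":0},{"grip":0.45,"dx":0,"dy":0,"dz":1,"rx":0,"ry":0,"rz":0},{"grip":0.45,"dx":0,"dy":0,"dz":0.7,"rx":0,"ry":0,"rz":0},{"grip":0.45,"dx":0,"dy":0,"dz":0,"rx":0,"ry":0,"rz":0}]'
python3 - <<'E'
from h import *
o=st(); togo([.5688,.1532,.062],.02); s=snap('wrist','j1')
E
```

```text
time: 38.45
tool_pos: [0.5698, 0.1637, 0.1373]
ee_rot: [-3.136, 0.005, 0.028]
wrist_force: [0.1, -0.5, 0.7]
width: 0.0424
t 38.45 tcp [0.5698 0.1637 0.1373] rpy [-3.136  0.005  0.028] F [ 0.1 -0.5  0.7] w 0.0424 q [0.18 0.21 1.39 0.01 1.54 1.72]
dxyz [-0.04  0.44  3.01] r [-0.07  0.06  0.09]
```

View pics/j1.png

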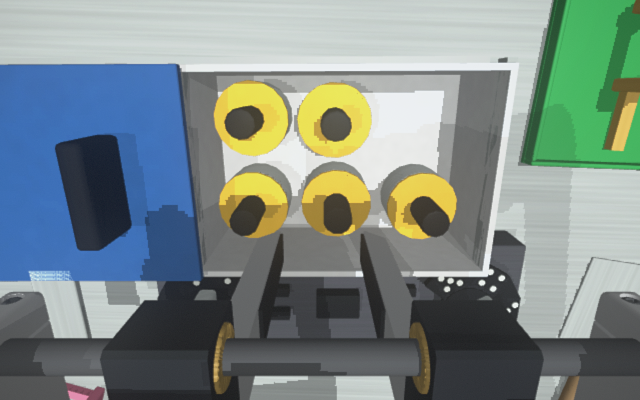

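```bash
python3 -m inch '[{"grip":0.45,"dx":-0.05,"dy":0.4,"dz":0.5,"rx":0,"ry":0,"rz":0},{"grip":0.45,"dx":0,"dy":0,"dz":0.8,"rx":0,"ry":0,"rz":0},{"grip":0.45,"dx":0,"dy":0,"dz":0.3,"rx":0,"ry":0,"rz":0}]'
python3 - <<'E'
from h import *
o=st(); s=snap('wrist','j2'); print(np.round(tins(s,box=(150,0,500,300)),4));togo([.5688,.1532,.062],.02);
E
```

```text
time: 38.88
tool_pos: [0.5719, 0.153, 0.1007]
ee_rot: [-3.135, -0.005, 0.028]
wrist_force: [0.3, -0.8, 0.3]
width: 0.0419
t 38.88 tcp [0.5719 0.153  0.1007] rpy [-3.135 -0.005  0.028] F [ 0.3 -0.8  0.3] w 0.0419 q [0.16 0.23 1.45 0.01 1.46 1.7 ]
[[5.690e-01 8.650e-02 5.000e-04]
 [5.655e-01 2.161e-01 5.000e-04]
 [5.692e-01 1.526e-01 6.000e-04]
 [6.322e-01 1.565e-01 8.000e-04]
 [6.317e-01 2.161e-01 5.000e-04]]
dxyz [-0.12 -0.    1.53] r [-0.08 -0.04  0.09]
```

View pics/j2.png

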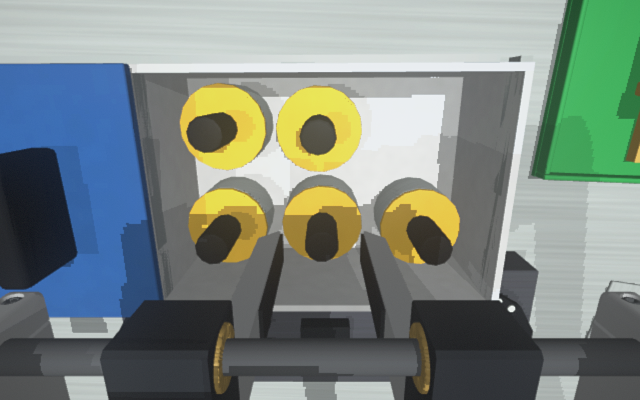

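```bash
python3 -m inch '[{"grip":0.45,"dx":-0.1,"dy":0,"dz":0.6,"rx":0,"ry":0,"rz":0},{"grip":0.45,"dx":0,"dy":0,"dz":0.6,"rx":0,"ry":0,"rz":0},{"grip":0.45,"dx":0,"dy":0,"dz":0.25,"rx":0,"ry":0,"rz":0},{"grip":0.1,"dx":0,"dy":0,"dz":0,"rx":0,"ry":0,"rz":0},{"grip":0,"dx":0,"dy":0,"dz":0,"rx":0,"ry":0,"rz":0},{"grip":0,"dx":0,"dy":0,"dz":0,"rx":0,"ry":0,"rz":0},{"grip":0,"dx":0,"dy":0,"dz":0,"rx":0,"ry":0,"rz":0}]'
```

```text
time: 39.8
tool_pos: [0.5702, 0.153, 0.063]
ee_rot: [-3.135, -0.006, 0.028]
wrist_force: [-0.1, 0.4, -2.5]
width: 0.0196
```

```bash
python3 -m inch '[{"grip":0,"dx":0,"dy":0,"dz":-0.5,"rx":0,"ry":0,"rz":0},{"grip":0,"dx":0,"dy":0,"dz":-0.9,"rx":0,"ry":0,"rz":0},{"grip":0,"dx":0,"dy":0,"dz":-1,"rx":0,"ry":0,"rz":0},{"grip":0,"dx":0,"dy":0,"dz":-1,"rx":0,"ry":0,"rz":0},{"grip":0,"dx":0,"dy":0,"dz":-1,"rx":0,"ry":0,"rz":0},{"grip":0,"dx":0,"dy":0,"dz":-1,"rx":0,"ry":0,"rz":0},{"grip":0,"dx":0,"dy":0,"dz":-0.7,"rx":0,"ry":0,"rz":0},{"grip":0,"dx":0,"dy":0,"dz":0,"rx":0,"ry":0,"rz":0}]'; python3 -m inch '[{"grip":0,"dx":0,"dy":0.6,"dz":0,"rx":0,"ry":0,"rz":0},{"grip":0,"dx":0,"dy":1,"dz":0,"rx":0,"ry":0,"rz":0},{"grip":0,"dx":0,"dy":1,"dz":0,"rx":0,"ry":0,"rz":0},{"grip":0,"dx":0,"dy":1,"dz":0,"rx":0,"ry":0,"rz":0},{"grip":0,"dx":0,"dy":1,"dz":0,"rx":0,"ry":0,"rz":0},{"grip":0,"dx":0,"dy":1,"dz":0,"rx":0,"ry":0,"rz":0},{"grip":0,"dx":0,"dy":1,"dz":0,"rx":0,"ry":0,"rz":0},{"grip":0,"dx":0,"dy":1,"dz":0,"rx":0,"ry":0,"rz":0},{"grip":0,"dx":0,"dy":1,"dz":0,"rx":0,"ry":0,"rz":0}]'
python3 - <<'E'
from h import *
o=st(); s=snap('wrist','j3'); togo([.572,-.293,.2],.02)
for r in spotter.place_of(s,'pan_floor'): print(r['pixel'],r['score'],atz(s,r['pixel'],.089))
E
```

```text
time: 40.8
tool_pos: [0.5692, 0.1519, 0.2257]
ee_rot: [-3.134, -0.01, 0.028]
wrist_force: [0.1, 0.1, -1.5]
width: 0.0193
time: 41.92
tool_pos: [0.5681, -0.0761, 0.2096]
ee_rot: [-3.136, 0.016, 0.027]
wrist_force: [0.9, -0.3, -1.3]
width: 0.0197
t 41.92 tcp [ 0.5681 -0.0761  0.2096] rpy [-3.136  0.016  0.027] F [ 0.9 -0.3 -1.3] w 0.0197 q [-0.23  0.15  1.32  0.    1.69  1.31]
dxyz [-0.02  8.54  0.34] r [-0.02  0.19  0.03]
[318.4, 244.5] 0.74 [ 0.51943827 -0.0747255   0.089     ]
[577.9, 194.9] 0.66 [ 0.57132443 -0.29031357  0.089     ]
```

View pics/j3.png

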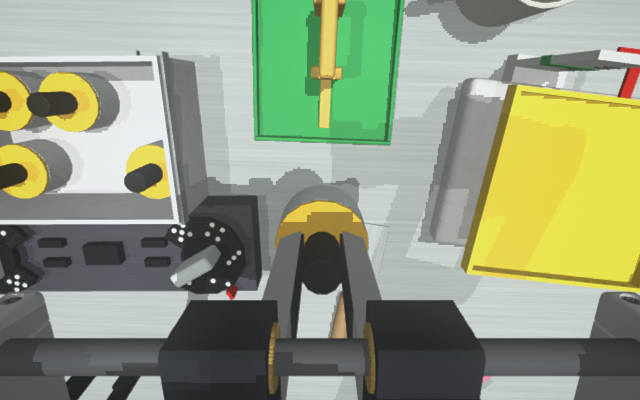

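```bash
python3 -m inch '[{"grip":0,"dx":0,"dy":0.8,"dz":-0.2,"rx":0,"ry":0.2,"rz":0},{"grip":0,"dx":0.2,"dy":1,"dz":-0.1,"rx":0,"ry":0,"rz":0},{"grip":0,"dx":0.2,"dy":1,"dz":0,"rx":0,"ry":0,"rz":0},{"grip":0,"dx":0.2,"dy":1,"dz":0,"rx":0,"ry":0,"rz":0},{"grip":0,"dx":0.2,"dy":1,"dz":0,"rx":0,"ry":0,"rz":0},{"grip":0,"dx":0.2,"dy":0.8,"dz":0,"rx":0,"ry":0,"rz":0},{"grip":0,"dx":0,"dy":0,"dz":0,"rx":0,"ry":0,"rz":0}]'
python3 - <<'E'
from h import *
o=st(); s=snap('wrist','j4'); togo([.605,-.258,.16],.02)
for r in spotter.place_of(s,'pan_floor'): print(r['pixel'],r['score'],atz(s,r['pixel'],.089))
E
```

```text
time: 42.9
tool_pos: [0.5945, -0.2217, 0.2095]
ee_rot: [-3.131, 0.008, 0.024]
wrist_force: [0.6, 0.0, -1.3]
width: 0.0195
t 42.9 tcp [ 0.5945 -0.2217  0.2095] rpy [-3.131  0.008  0.024] F [ 0.6  0.  -1.3] w 0.0195 q [-0.45  0.29  1.16  0.01  1.71  1.1 ]
dxyz [0.4  1.52 1.97] r [-0.13  0.1   0.05]
[399.3, 220.9] 0.73 [ 0.57104716 -0.28826511  0.089     ]
```

View pics/j4.png

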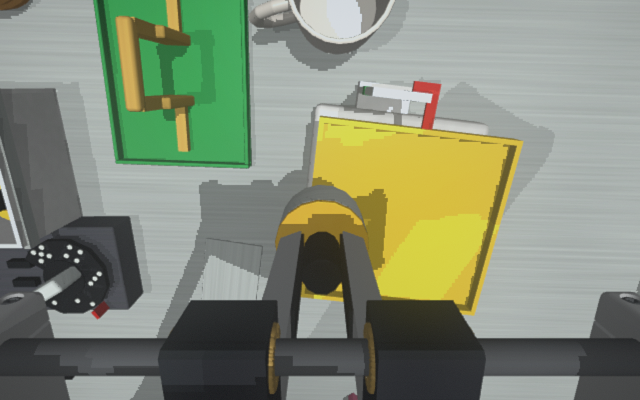

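Run:
```python
from h import *
s=snap('wrist')
P=[atz(s,p,.099)[:2] for p in [(318,116),(522,142),(472,314)]]
print(np.round(P,4)); print((P[0]+P[2])/2, [np.linalg.norm(P[1]-P[0]),np.linalg.norm(P[2]-P[1])], np.arctan2(*(P[1]-P[2])[::-1]))
```

```text
[[ 0.658  -0.2152]
 [ 0.6425 -0.3728]
 [ 0.4874 -0.3575]]
[ 0.57271991 -0.28633398] [np.float64(0.15830509540330284), np.float64(0.15583381361511478)] -0.09831715988526833
```

```bash
python3 -m inch '[{"grip":0,"dx":0.35,"dy":0.65,"dz":0,"rx":-0.1,"ry":0.1,"rz":0},{"grip":0,"dx":0.3,"dy":0.65,"dz":0.3,"rx":0,"ry":0,"rz":0},{"grip":0,"dx":0,"dy":0,"dz":0.6,"rx":0,"ry":0,"rz":0},{"grip":0,"dx":0,"dy":0,"dz":0.6,"rx":0,"ry":0,"rz":0},{"grip":0,"dx":0,"dy":0,"dz":0,"rx":0,"ry":0,"rz":0}]'
python3 - <<'E'
from h import *
o=st(); togo([.612,-.254,.149],.02)
E
```

```text
time: 43.68
tool_pos: [0.6125, -0.2518, 0.1686]
ee_rot: [-3.139, 0.0, 0.028]
wrist_force: [0.6, 0.4, -2.2]
width: 0.0194
t 43.67 tcp [ 0.6125 -0.2518  0.1686] rpy [-3.139  0.     0.028] F [ 0.6  0.4 -2.2] w 0.0194 q [-0.48  0.35  1.15  0.    1.64  1.07]
dxyz [-0.02  0.09  0.78] r [-0.03  0.    0.09]
```

```bash
python3 -m inch '[{"grip":0,"dx":0,"dy":0.1,"dz":0.4,"rx":0,"ry":0,"rz":0},{"grip":0,"dx":0,"dy":0,"dz":0.3,"rx":0,"ry":0,"rz":0},{"grip":0,"dx":0,"dy":0,"dz":0.15,"rx":0,"ry":0,"rz":0},{"grip":0,"dx":0,"dy":0,"dz":0.1,"rx":0,"ry":0,"rz":0}]'
```

```text
time: 44.18
tool_pos: [0.6127, -0.2539, 0.1443]
ee_rot: [-3.139, -0.001, 0.029]
wrist_force: [1.0, 0.7, -0.5]
width: 0.0196
```

```bash
python3 -m inch '[{"grip":0,"dx":0,"dy":0,"dz":0.15,"rx":0,"ry":0,"rz":0},{"grip":0.15,"dx":0,"dy":0,"dz":0.05,"rx":0,"ry":0,"rz":0},{"grip":0.4,"dx":0,"dy":0,"dz":0,"rx":0,"ry":0,"rz":0},{"grip":0.4,"dx":0,"dy":0,"dz":0,"rx":0,"ry":0,"rz":0},{"grip":0.4,"dx":0,"dy":0,"dz":-0.5,"rx":0,"ry":0,"rz":0},{"grip":0.4,"dx":0,"dy":0,"dz":-1,"rx":0,"ry":0,"rz":0},{"grip":0.4,"dx":0,"dy":0,"dz":-1,"rx":0,"ry":0,"rz":0},{"grip":0.4,"dx":0,"dy":0,"dz":-1,"rx":0,"ry":0,"rz":0},{"grip":0.4,"dx":0,"dy":0,"dz":0,"rx":0,"ry":0,"rz":0}]'
python3 - <<'E'
from h import *
o=st(); snap('wrist','k1'); snap('side','k2',(300,160,520,380),3); snap('scene','k3',(150,110,290,240),4); togo([.632,.1565,.24],.02)
E
```

```text
time: 45.3
tool_pos: [0.6142, -0.2547, 0.2362]
ee_rot: [3.139, -0.01, 0.029]
wrist_force: [1.1, 0.7, -0.6]
width: 0.0375
t 45.3 tcp [ 0.6142 -0.2547  0.2362] rpy [ 3.139 -0.01   0.029] F [ 1.1  0.7 -0.6] w 0.0375 q [-0.48  0.34  1.04  0.    1.75  1.06]
dxyz [  1.25 -16.39  -0.32] r [-0.02 -0.03  0.1 ]
```

View pics/k1.png

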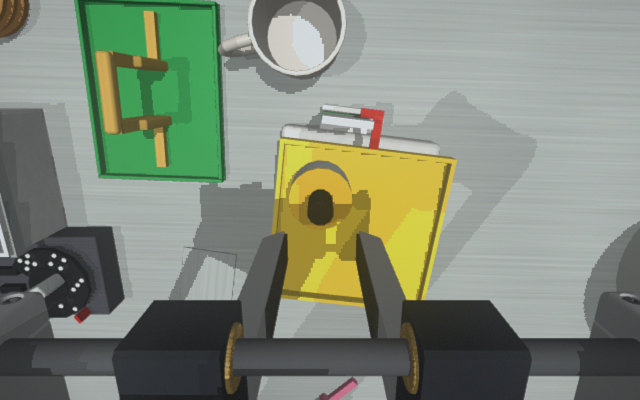

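View pics/k2.png

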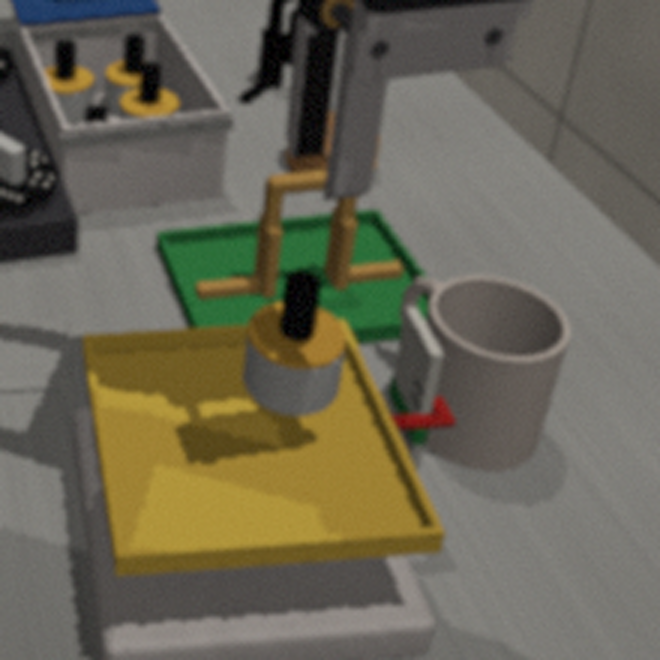

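View pics/k3.png

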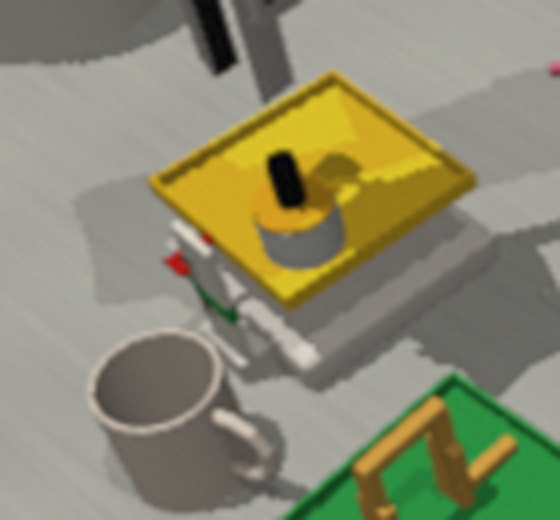

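```bash
cat >> h.py <<'E'
def panread(s,ref="pics/a_side.png",win=(335,262,425,350)):
    "pan sink from the pan image's shift in the side view: fit z of yellow rim corners"
    def corners(f):
        h=cv2.cvtColor(f,cv2.COLOR_RGB2HSV); m=((h[...,0]>20)&(h[...,0]<32)&(h[...,1]>140)&(h[...,2]>60)).astype(np.uint8)
        m[:225]=0
        c=max(cv2.findContours(m,0,2)[0],key=cv2.contourArea); hull=cv2.convexHull(c)[:,0]
        return hull, [hull[np.argmax(hull@np.array(d))] for d in ((-1,1),(1,1),(1,-1),(-1,-1))]
    f0=cv2.imread(ref)[:,:,::-1].copy()
    return corners(f0)[1],corners(s["frame"])[1]
E
python3 - <<'E'
from h import *
s=snap('side'); a,b=panread(s); print(a,b)
def red(f):
    h=cv2.cvtColor(f,cv2.COLOR_RGB2HSV); m=((h[...,0]<8)|(h[...,0]>172))&(h[...,1]>150)&(h[...,2]>80); m[:,:420]=0;m[:,475:]=0;m[:260]=0;m[330:]=0
    y,x=np.where(m); return x.mean(),y.mean(),len(x),y.min(),y.max()
f0=cv2.imread('pics/a_side.png')[:,:,::-1].copy(); print(red(f0),red(s['frame']))
c=np.array([.5727,-.2865]);u=np.array([.995,-.098]);v=np.array([.098,.995])
for k in (0,.01,.02,.03): print(k,[np.round(proj(s,[*(c+a*.079*u+b*.079*v),.099-k]),1).tolist() for a,b in ((-1,-1),(1,-1),(1,1),(-1,1))], np.round(proj(s,[*(c+.102*u),.1-k]),1))
E
```

```text
[array([339, 346], dtype=int32), array([447, 337], dtype=int32), array([415, 263], dtype=int32), array([328, 269], dtype=int32)] [array([339, 350], dtype=int32), array([446, 341], dtype=int32), array([414, 267], dtype=int32), array([328, 273], dtype=int32)]
(np.float64(443.36842105263156), np.float64(294.5473684210526), 95, np.int64(288), np.int64(297)) (np.float64(441.75), np.float64(298.7307692307692), 104, np.int64(292), np.int64(302))
0 [[338.3, 338.8], [448.7, 331.3], [415.4, 260.9], [327.6, 265.8]] [444.2 290.7]
0.01 [[338.2, 343.6], [447.5, 336.1], [414.7, 265.2], [327.6, 270.1]] [443.2 295.3]
0.02 [[338.1, 348.3], [446.4, 340.8], [414.0, 269.5], [327.6, 274.4]] [442.2 299.8]
0.03 [[337.9, 352.9], [445.3, 345.4], [413.3, 273.7], [327.6, 278.7]] [441.2 304.3]
```

```bash
python3 -m inch '[{"grip":0.45,"dx":0,"dy":-1,"dz":0,"rx":0,"ry":0,"rz":0},{"grip":0.45,"dx":0.1,"dy":-1,"dz":0,"rx":0,"ry":0,"rz":0},{"grip":0.45,"dx":0.1,"dy":-1,"dz":0,"rx":0,"ry":0,"rz":0},{"grip":0.45,"dx":0.1,"dy":-1,"dz":0,"rx":0,"ry":0,"rz":0},{"grip":0.45,"dx":0.1,"dy":-1,"dz":0,"rx":0,"ry":0,"rz":0},{"grip":0.45,"dx":0.1,"dy":-1,"dz":0,"rx":0,"ry":0,"rz":0},{"grip":0.45,"dx":0.1,"dy":-1,"dz":0,"rx":0,"ry":0,"rz":0},{"grip":0.45,"dx":0.1,"dy":-1,"dz":0,"rx":0,"ry":0,"rz":0},{"grip":0.45,"dx":0.1,"dy":-1,"dz":0,"rx":0,"ry":0,"rz":0},{"grip":0.45,"dx":0.1,"dy":-1,"dz":0,"rx":0,"ry":0,"rz":0},{"grip":0.45,"dx":0.1,"dy":-1,"dz":0,"rx":0,"ry":0,"rz":0},{"grip":0.45,"dx":0.1,"dy":-1,"dz":0,"rx":0,"ry":0,"rz":0}]'
python3 - <<'E'
from h import *
o=st(); togo([.632,.1565,.2],.02)
E
```

```text
time: 47.0
tool_pos: [0.6201, 0.076, 0.2189]
ee_rot: [-3.124, 0.024, 0.039]
wrist_force: [-0.3, -0.5, -0.2]
width: 0.0423
t 47.0 tcp [0.6201 0.076  0.2189] rpy [-3.124  0.024  0.039] F [-0.3 -0.5 -0.2] w 0.0423 q [0.02 0.27 1.16 0.02 1.74 1.56]
dxyz [ 0.62 -3.19  0.8 ] r [-0.2   0.28  0.22]
```

```bash
python3 -m inch '[{"grip":0.45,"dx":0.2,"dy":-1,"dz":0,"rx":-0.2,"ry":0.25,"rz":0.2},{"grip":0.45,"dx":0.2,"dy":-1,"dz":0,"rx":0,"ry":0,"rz":0},{"grip":0.45,"dx":0.2,"dy":-0.9,"dz":0,"rx":0,"ry":0,"rz":0},{"grip":0.45,"dx":0,"dy":0,"dz":0.3,"rx":0,"ry":0,"rz":0},{"grip":0.45,"dx":0,"dy":0,"dz":0,"rx":0,"ry":0,"rz":0}]'
python3 - <<'E'
from h import *
o=st(); s=snap('wrist','l1'); t=tins(s,box=(100,0,560,300)); print(np.round(t,4)); togo([.632,.1565,.1],.02)
E
```

```text
time: 47.62
tool_pos: [0.6263, 0.1593, 0.2061]
ee_rot: [-3.141, 0.013, 0.03]
wrist_force: [0.5, -0.5, -0.4]
width: 0.0424
t 47.62 tcp [0.6263 0.1593 0.2061] rpy [-3.141  0.013  0.03 ] F [ 0.5 -0.5 -0.4] w 0.0424 q [0.16 0.32 1.13 0.   1.71 1.7 ]
[[5.684e-01 8.670e-02 4.000e-04]
 [5.654e-01 2.163e-01 6.000e-04]
 [6.331e-01 1.564e-01 1.000e-03]
 [6.323e-01 2.166e-01 7.000e-04]]
dxyz [0.27 0.12 4.27] r [-0.01  0.14  0.11]
```

View pics/l1.png

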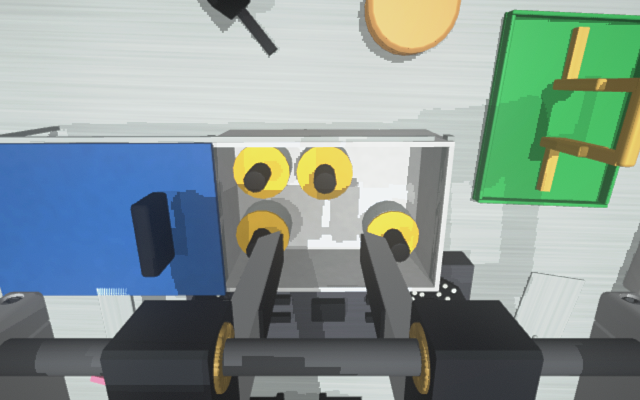

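```bash
python3 -m inch '[{"grip":0.42,"dx":0.3,"dy":0.1,"dz":0.5,"rx":0,"ry":0.1,"rz":0},{"grip":0.42,"dx":0,"dy":0,"dz":1,"rx":0,"ry":0,"rz":0},{"grip":0.42,"dx":0,"dy":0,"dz":1,"rx":0,"ry":0,"rz":0},{"grip":0.42,"dx":0,"dy":0,"dz":0.8,"rx":0,"ry":0,"rz":0},{"grip":0.42,"dx":0,"dy":0,"dz":0,"rx":0,"ry":0,"rz":0}]'
python3 - <<'E'
from h import *
o=st(); s=snap('wrist','l2'); t=tins(s,box=(100,0,560,300)); print(np.round(t,4)); togo([.6325,.1565,.063],.02)
E
```

```text
time: 48.3
tool_pos: [0.635, 0.1515, 0.1191]
ee_rot: [3.141, 0.002, 0.023]
wrist_force: [-0.7, 0.1, 0.0]
width: 0.0395
t 48.3 tcp [0.635  0.1515 0.1191] rpy [3.141e+00 2.000e-03 2.300e-02] F [-0.7  0.1  0. ] w 0.0395 q [0.15 0.35 1.25 0.   1.54 1.7 ]
[[0.5655 0.2158 0.0027]
 [0.5686 0.0869 0.0041]
 [0.6322 0.2163 0.0008]
 [0.633  0.1561 0.001 ]]
dxyz [-0.12 -0.2   2.3 ] r [0.   0.   0.03]
```

View pics/l2.png

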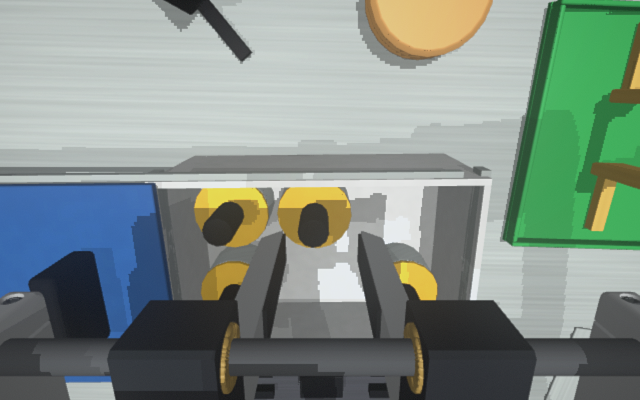

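```bash
python3 -m inch '[{"grip":0.42,"dx":-0.08,"dy":-0.2,"dz":0.4,"rx":0,"ry":0,"rz":0},{"grip":0.42,"dx":0,"dy":0,"dz":0.7,"rx":0,"ry":0,"rz":0},{"grip":0.42,"dx":0,"dy":0,"dz":0.7,"rx":0,"ry":0,"rz":0},{"grip":0.42,"dx":0,"dy":0,"dz":0.35,"rx":0,"ry":0,"rz":0},{"grip":0.1,"dx":0,"dy":0,"dz":0.1,"rx":0,"ry":0,"rz":0},{"grip":0,"dx":0,"dy":0,"dz":0,"rx":0,"ry":0,"rz":0},{"grip":0,"dx":0,"dy":0,"dz":0,"rx":0,"ry":0,"rz":0},{"grip":0,"dx":0,"dy":0,"dz":0,"rx":0,"ry":0,"rz":0}]'
```

```text
time: 49.35
tool_pos: [0.635, 0.1568, 0.0625]
ee_rot: [-3.141, -0.004, 0.022]
wrist_force: [-0.2, -1.0, -1.8]
width: 0.0196
```

```bash
python3 -m inch '[{"grip":0,"dx":0,"dy":0,"dz":-0.5,"rx":0,"ry":0,"rz":0},{"grip":0,"dx":0,"dy":0,"dz":-0.9,"rx":0,"ry":0,"rz":0},{"grip":0,"dx":0,"dy":0,"dz":-1,"rx":0,"ry":0,"rz":0},{"grip":0,"dx":0,"dy":0,"dz":-1,"rx":0,"ry":0,"rz":0},{"grip":0,"dx":0,"dy":0,"dz":-1,"rx":0,"ry":0,"rz":0},{"grip":0,"dx":0,"dy":0,"dz":-1,"rx":0,"ry":0,"rz":0},{"grip":0,"dx":0,"dy":0,"dz":-1,"rx":0,"ry":0,"rz":0},{"grip":0,"dx":0,"dy":0,"dz":-1,"rx":0,"ry":0,"rz":0}]'; python3 -m inch '[{"grip":0,"dx":0,"dy":0.6,"dz":-0.1,"rx":0,"ry":0,"rz":0},{"grip":0,"dx":0,"dy":1,"dz":-0.1,"rx":0,"ry":0,"rz":0},{"grip":0,"dx":0,"dy":1,"dz":-0.1,"rx":0,"ry":0,"rz":0},{"grip":0,"dx":0,"dy":1,"dz":-0.1,"rx":0,"ry":0,"rz":0},{"grip":0,"dx":0,"dy":1,"dz":-0.1,"rx":0,"ry":0,"rz":0},{"grip":0,"dx":0,"dy":1,"dz":0,"rx":0,"ry":0,"rz":0},{"grip":0,"dx":0,"dy":1,"dz":0,"rx":0,"ry":0,"rz":0},{"grip":0,"dx":0,"dy":1,"dz":0,"rx":0,"ry":0,"rz":0},{"grip":0,"dx":0,"dy":1,"dz":0,"rx":0,"ry":0,"rz":0},{"grip":0,"dx":0,"dy":1,"dz":0,"rx":0,"ry":0,"rz":0}]'
python3 - <<'E'
from h import *
o=st(); s=snap('wrist','l3'); togo([.605,-.326,.24],.02)
E
```

```text
time: 50.35
tool_pos: [0.633, 0.1563, 0.2565]
ee_rot: [-3.142, -0.003, 0.022]
wrist_force: [-0.1, -0.7, -2.7]
width: 0.0195
time: 51.6
tool_pos: [0.6336, -0.0992, 0.2644]
ee_rot: [3.139, 0.006, 0.018]
wrist_force: [-0.6, -0.3, -2.4]
width: 0.0191
t 51.6 tcp [ 0.6336 -0.0992  0.2644] rpy [3.139 0.006 0.018] F [-0.6 -0.3 -2.4] w 0.0191 q [-0.24  0.3   1.04 -0.    1.81  1.31]
dxyz [-1.25  8.89  1.02] r [ 0.07  0.08 -0.07]
```

View pics/l3.png

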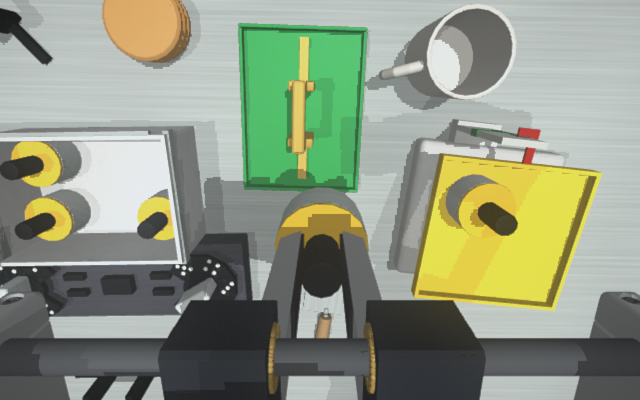

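```bash
python3 -m inch '[{"grip":0,"dx":0,"dy":0.7,"dz":0,"rx":0,"ry":0,"rz":0},{"grip":0,"dx":-0.15,"dy":1,"dz":0,"rx":0,"ry":0,"rz":0},{"grip":0,"dx":-0.15,"dy":1,"dz":0,"rx":0,"ry":0,"rz":0},{"grip":0,"dx":-0.15,"dy":1,"dz":0,"rx":0,"ry":0,"rz":0},{"grip":0,"dx":-0.2,"dy":1,"dz":0,"rx":0,"ry":0,"rz":0},{"grip":0,"dx":-0.2,"dy":1,"dz":0,"rx":0,"ry":0,"rz":0},{"grip":0,"dx":-0.2,"dy":1,"dz":0,"rx":0,"ry":0,"rz":0},{"grip":0,"dx":-0.2,"dy":1,"dz":0,"rx":0,"ry":0,"rz":0},{"grip":0,"dx":0,"dy":0.5,"dz":0,"rx":0,"ry":0,"rz":0},{"grip":0,"dx":0,"dy":0,"dz":0,"rx":0,"ry":0,"rz":0}]'
python3 - <<'E'
from h import *
o=st(); s=snap('wrist','l4'); togo([.605,-.326,.165],.02)
E
```

```text
time: 52.9
tool_pos: [0.5995, -0.3209, 0.2589]
ee_rot: [3.138, 0.017, 0.012]
wrist_force: [0.5, 0.2, -1.8]
width: 0.0196
t 52.9 tcp [ 0.5995 -0.3209  0.2589] rpy [3.138 0.017 0.012] F [ 0.5  0.2 -1.8] w 0.0196 q [-0.57  0.4   0.92 -0.01  1.84  0.99]
dxyz [0.28 0.22 3.76] r [ 0.04  0.2  -0.08]
```

View pics/l4.png

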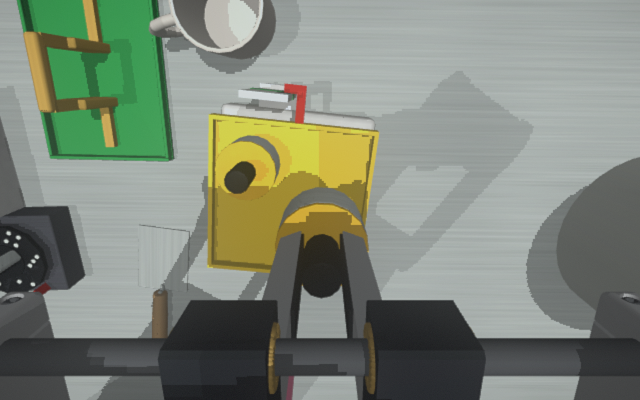

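```bash
python3 -m inch '[{"grip":0,"dx":0.25,"dy":0.2,"dz":0.4,"rx":0,"ry":0.2,"rz":0},{"grip":0,"dx":0,"dy":0,"dz":0.8,"rx":0,"ry":0,"rz":0},{"grip":0,"dx":0,"dy":0,"dz":0.8,"rx":0,"ry":0,"rz":0},{"grip":0,"dx":0,"dy":0,"dz":0.8,"rx":0,"ry":0,"rz":0},{"grip":0,"dx":0,"dy":0,"dz":0.7,"rx":0,"ry":0,"rz":0},{"grip":0,"dx":0,"dy":0,"dz":0,"rx":0,"ry":0,"rz":0}]'
python3 - <<'E'
from h import *
o=st(); togo([.605,-.326,.145],.02)
E
```

```text
time: 53.7
tool_pos: [0.6087, -0.3206, 0.1659]
ee_rot: [3.14, -0.003, 0.02]
wrist_force: [0.2, 0.7, -2.2]
width: 0.0193
t 53.7 tcp [ 0.6087 -0.3206  0.1659] rpy [ 3.14e+00 -3.00e-03  2.00e-02] F [ 0.2  0.7 -2.2] w 0.0193 q [-0.57  0.41  1.09  0.    1.64  0.98]
dxyz [-0.15  0.21  0.84] r [ 0.02 -0.04  0.  ]
```

```bash
python3 -m inch '[{"grip":0,"dx":-0.12,"dy":0.2,"dz":0.3,"rx":0,"ry":0,"rz":0},{"grip":0,"dx":0,"dy":0,"dz":0.4,"rx":0,"ry":0,"rz":0},{"grip":0,"dx":0,"dy":0,"dz":0.3,"rx":0,"ry":0,"rz":0},{"grip":0,"dx":0,"dy":0,"dz":0.15,"rx":0,"ry":0,"rz":0},{"grip":0,"dx":0,"dy":0,"dz":0,"rx":0,"ry":0,"rz":0}]'
```

```text
time: 54.32
tool_pos: [0.6068, -0.3268, 0.1377]
ee_rot: [3.137, -0.007, 0.02]
wrist_force: [-0.7, 0.4, -2.6]
width: 0.0196
```

```bash
python3 -m inch '[{"grip":0,"dx":0,"dy":0,"dz":0.15,"rx":0,"ry":0,"rz":0},{"grip":0,"dx":0,"dy":0,"dz":0.15,"rx":0,"ry":0,"rz":0},{"grip":0,"dx":0,"dy":0,"dz":0,"rx":0,"ry":0,"rz":0}]'
```

```text
time: 54.7
tool_pos: [0.6072, -0.327, 0.1313]
ee_rot: [3.136, -0.008, 0.021]
wrist_force: [0.1, -0.3, -0.9]
width: 0.0193
```

```bash
python3 -m inch '[{"grip":0,"dx":0,"dy":0,"dz":0.15,"rx":0,"ry":0,"rz":0},{"grip":0.15,"dx":0,"dy":0,"dz":0.05,"rx":0,"ry":0,"rz":0},{"grip":0.4,"dx":0,"dy":0,"dz":0,"rx":0,"ry":0,"rz":0},{"grip":0.4,"dx":0,"dy":0,"dz":0,"rx":0,"ry":0,"rz":0},{"grip":0.4,"dx":0,"dy":0,"dz":-0.5,"rx":0,"ry":0,"rz":0},{"grip":0.4,"dx":0,"dy":0,"dz":-1,"rx":0,"ry":0,"rz":0},{"grip":0.4,"dx":0,"dy":0,"dz":-1,"rx":0,"ry":0,"rz":0},{"grip":0.4,"dx":0,"dy":0,"dz":-1,"rx":0,"ry":0,"rz":0},{"grip":0.4,"dx":0,"dy":0,"dz":-1,"rx":0,"ry":0,"rz":0},{"grip":0.4,"dx":0,"dy":0,"dz":0,"rx":0,"ry":0,"rz":0}]'
cat >> h.py <<'E'
def red(f):
    h=cv2.cvtColor(f,cv2.COLOR_RGB2HSV); m=((h[...,0]<8)|(h[...,0]>172))&(h[...,1]>150)&(h[...,2]>80); m[:,:420]=0;m[:,475:]=0;m[:260]=0;m[340:]=0
    y,x=np.where(m); return round(x.mean(),1),round(y.mean(),2),len(x)
def sink():
    s=snap('side'); f0=cv2.imread('pics/a_side.png')[:,:,::-1].copy(); a,b=panread(s)
    print("corner shifts",[int(q[1]-p[1]) for p,q in zip(a,b)],red(f0),red(s['frame']))
    # phase shift of pan's front rim
    g0=cv2.cvtColor(f0,cv2.COLOR_RGB2GRAY);g=cv2.cvtColor(s['frame'],cv2.COLOR_RGB2GRAY)
    t=g0[326:352,350:430]; best=[]
    G=cv2.resize(g,None,fx=8,fy=8,interpolation=cv2.INTER_CUBIC);T=cv2.resize(t,None,fx=8,fy=8,interpolation=cv2.INTER_CUBIC)
    c=cv2.matchTemplate(G[300*8:390*8,335*8:445*8],T,cv2.TM_CCOEFF_NORMED); _,v,_,l=cv2.minMaxLoc(c); dy=l[1]/8+300-326
    print("rim shift px",dy,"dx",l[0]/8+335-350,"score",round(v,3),"-> sink mm",round(dy/.465,1))
E
python3 - <<'E'
from h import *
o=st(); s=snap('wrist','m1'); snap('side','m2',(300,160,520,380),3); sink()
E
```

```text
time: 55.95
tool_pos: [0.6078, -0.3272, 0.25]
ee_rot: [3.13, -0.018, 0.021]
wrist_force: [0.0, -1.1, 0.3]
width: 0.0376
t 55.95 tcp [ 0.6078 -0.3272  0.25  ] rpy [ 3.13  -0.018  0.021] F [ 0.  -1.1  0.3] w 0.0376 q [-0.58  0.39  0.94  0.    1.79  0.97]
corner shifts [10, 10, 8, 8] (np.float64(443.4), np.float64(294.55), 95) (np.float64(440.9), np.float64(303.96), 102)
rim shift px 9.75 dx -12.375 score 0.503 -> sink mm 21.0
```

View pics/m2.png

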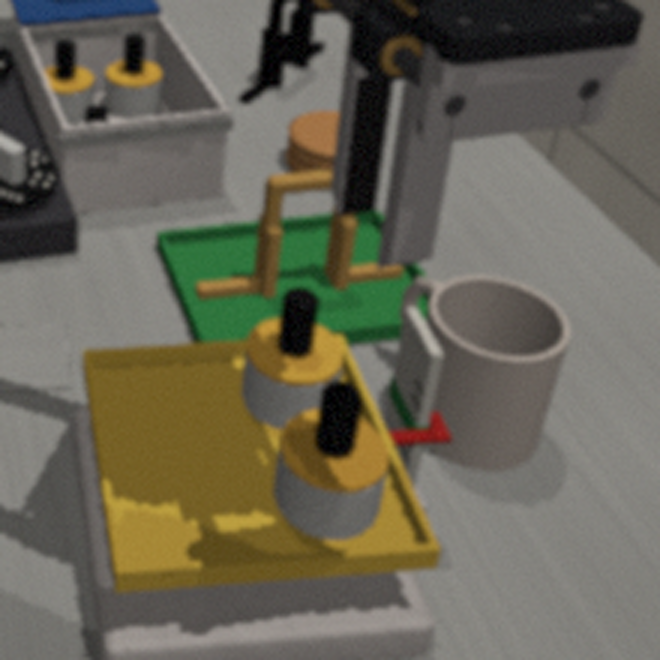

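View pics/m1.png

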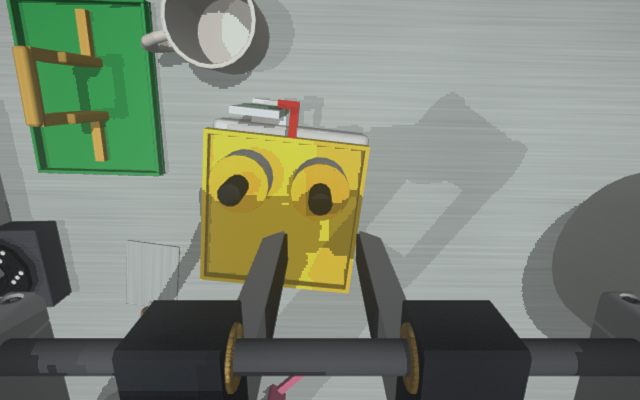

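Run:
```python
from h import *
s=snap('scene','m3',(170,140,260,220),8); sink()
```

```text
corner shifts [10, 10, 8, 9] (np.float64(443.4), np.float64(294.55), 95) (np.float64(440.9), np.float64(303.93), 101)
rim shift px 9.0 dx -12.5 score 0.507 -> sink mm 19.4
```

View pics/m3.png

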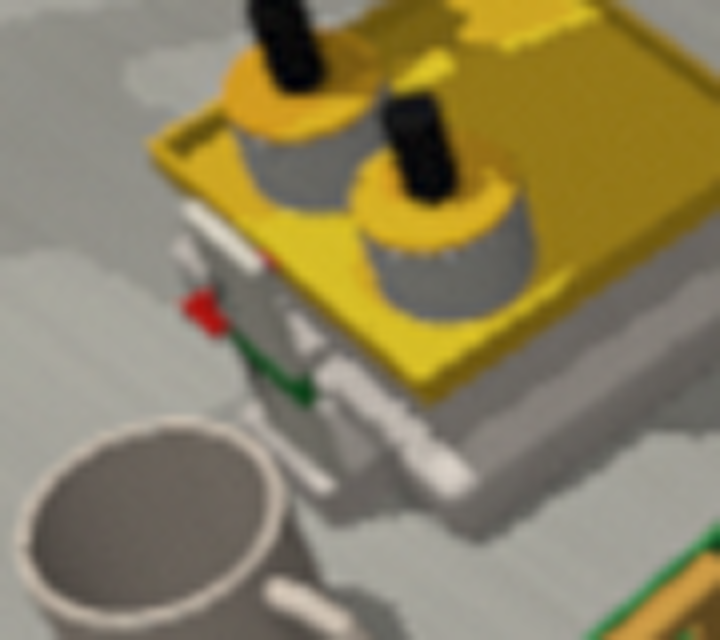

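```bash
cat >> h.py <<'E'
def rimrows(f):
    h=cv2.cvtColor(f,cv2.COLOR_RGB2HSV)[...,1].astype(float); out=[]
    for c in range(350,436,2):
        col=h[325:375,c-1:c+2].mean(1); i=int(np.argmin(np.diff(col)[3:]))+3
        lo,hi=col[i+3:i+6].mean() if i+6<len(col) else col[-1],col[max(i-4,0):i-1].mean(); mid=(lo+hi)/2
        j=np.where((col[:-1]>=mid)&(col[1:]<mid))[0]; j=j[np.argmin(abs(j-i))]
        out.append(325+j+(col[j]-mid)/(col[j]-col[j+1]))
    return np.arange(350,436,2),np.array(out)
def rimline(f):
    c,r=rimrows(f); k=np.polyfit(c,r,1)
    for _ in range(3):
        e=abs(r-np.polyval(k,c)); g=e<max(.6,np.median(e)*2); k=np.polyfit(c[g],r[g],1)
    return np.polyval(k,392),k[0],g.sum(),abs(r-np.polyval(k,c))[g].mean()
def sink2(n=4):
    R0=np.mean([rimline(cv2.imread(p)[:,:,::-1].copy())[0] for p in ('pics/a_side.png','pics/g7.png')])
    x=[]
    for i in range(n):
        s=snap('side'); x.append(rimline(s['frame']))
    c=np.array([.5727,-.2865]);u=np.array([.995,-.098]);v=np.array([.098,.995])
    def row(k):
        a,b=[proj(s,[*(c+t*.079*u-.079*v),.089-k]) for t in (-1,1)]
        return a[1]+(b[1]-a[1])*(392-a[0])/(b[0]-a[0])
    from scipy.optimize import brentq
    for y in x:
        print(np.round(y,3), "sink mm", round(1000*brentq(lambda k: row(k)-row(0)-(y[0]-R0),-.02,.07),2))
    print("ref",[np.round(rimline(cv2.imread(p)[:,:,::-1].copy()),3) for p in ('pics/a_side.png','pics/g7.png')])
E
python3 -c "
from h import *
sink2()"
```

```text
[ 3.53133e+02 -7.70000e-02  4.30000e+01  7.30000e-02] sink mm 20.47
[ 3.53142e+02 -7.70000e-02  4.30000e+01  7.90000e-02] sink mm 20.49
[ 3.53142e+02 -7.70000e-02  4.30000e+01  7.40000e-02] sink mm 20.49
[ 3.5314e+02 -7.7000e-02  4.3000e+01  8.2000e-02] sink mm 20.48
ref [array([ 3.43683e+02, -7.80000e-02,  4.30000e+01,  1.27000e-01]), array([ 3.4368e+02, -7.7000e-02,  4.3000e+01,  1.1800e-01])]
```

```bash
python3 -m inch '[{"grip":0.36,"dx":0,"dy":-0.8,"dz":0,"rx":0.1,"ry":-0.2,"rz":0},{"grip":0.36,"dx":-0.1,"dy":-1,"dz":0,"rx":0,"ry":0,"rz":0},{"grip":0.36,"dx":-0.1,"dy":-1,"dz":0,"rx":0,"ry":0,"rz":0},{"grip":0.36,"dx":-0.1,"dy":-1,"dz":0,"rx":0,"ry":0,"rz":0},{"grip":0.36,"dx":-0.1,"dy":-1,"dz":0,"rx":0,"ry":0,"rz":0},{"grip":0.36,"dx":-0.1,"dy":-1,"dz":0,"rx":0,"ry":0,"rz":0},{"grip":0.36,"dx":-0.1,"dy":-1,"dz":0,"rx":0,"ry":0,"rz":0},{"grip":0.36,"dx":-0.1,"dy":-1,"dz":0,"rx":0,"ry":0,"rz":0},{"grip":0.36,"dx":-0.1,"dy":-1,"dz":0,"rx":0,"ry":0,"rz":0},{"grip":0.36,"dx":-0.1,"dy":-1,"dz":0,"rx":0,"ry":0,"rz":0},{"grip":0.36,"dx":-0.1,"dy":-1,"dz":0,"rx":0,"ry":0,"rz":0},{"grip":0.36,"dx":-0.1,"dy":-1,"dz":0,"rx":0,"ry":0,"rz":0}]'
python3 - <<'E'
from h import *
o=st(); togo([.5686,.088,.2],.02)
E
```

```text
time: 57.9
tool_pos: [0.5688, -0.0107, 0.2456]
ee_rot: [-3.134, 0.011, 0.024]
wrist_force: [0.2, -1.0, 0.5]
width: 0.0337
t 57.9 tcp [ 0.5688 -0.0107  0.2456] rpy [-3.134  0.011  0.024] F [ 0.2 -1.   0.5] w 0.0337 q [-0.12  0.13  1.27  0.01  1.75  1.43]
dxyz [ 0.11 -3.93  1.86] r [-0.09  0.13  0.04]
```

```bash
python3 -m inch '[{"grip":0.36,"dx":0.05,"dy":-1,"dz":0,"rx":-0.1,"ry":0.1,"rz":0},{"grip":0.36,"dx":0,"dy":-1,"dz":0,"rx":0,"ry":0,"rz":0},{"grip":0.36,"dx":0,"dy":-1,"dz":0,"rx":0,"ry":0,"rz":0},{"grip":0.36,"dx":0,"dy":-0.7,"dz":0.3,"rx":0,"ry":0,"rz":0},{"grip":0.36,"dx":0,"dy":0,"dz":0.8,"rx":0,"ry":0,"rz":0},{"grip":0.36,"dx":0,"dy":0,"dz":0.8,"rx":0,"ry":0,"rz":0},{"grip":0.36,"dx":0,"dy":0,"dz":0.8,"rx":0,"ry":0,"rz":0},{"grip":0.36,"dx":0,"dy":0,"dz":0,"rx":0,"ry":0,"rz":0}]'
python3 - <<'E'
from h import *
o=st(); s=snap('wrist','n1'); t=tins(s,box=(100,0,480,300)); print(np.round(t,4)); togo([.5686,.088,.1],.02)
E
```

```text
time: 58.9
tool_pos: [0.5631, 0.0931, 0.1758]
ee_rot: [3.141, 0.002, 0.03]
wrist_force: [-0.0, 0.1, 0.7]
width: 0.0336
t 58.9 tcp [0.5631 0.0931 0.1758] rpy [3.141e+00 2.000e-03 3.000e-02] F [-0.   0.1  0.7] w 0.0336 q [ 0.06  0.15  1.39 -0.    1.61  1.61]
[[5.691e-01 8.620e-02 8.000e-04]
 [5.654e-01 2.162e-01 5.000e-04]
 [6.317e-01 2.161e-01 6.000e-04]]
dxyz [0.18 0.21 3.09] r [ 0.01 -0.    0.12]
```

View pics/n1.png

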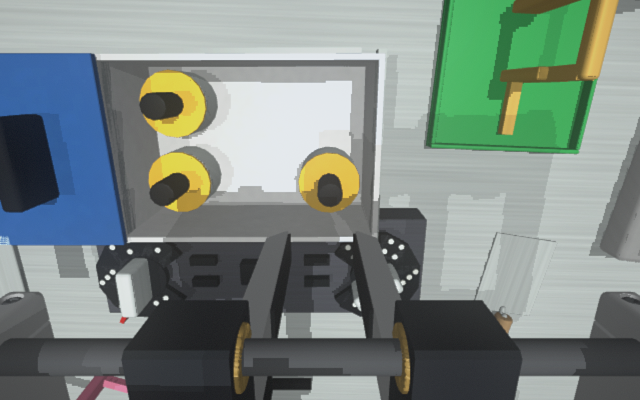

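```bash
python3 -m inch '[{"grip":0.36,"dx":0.2,"dy":0.22,"dz":0.4,"rx":0,"ry":0,"rz":0.1},{"grip":0.36,"dx":0,"dy":0,"dz":0.9,"rx":0,"ry":0,"rz":0},{"grip":0.36,"dx":0,"dy":0,"dz":0.9,"rx":0,"ry":0,"rz":0},{"grip":0.36,"dx":0,"dy":0,"dz":0.3,"rx":0,"ry":0,"rz":0},{"grip":0.36,"dx":0,"dy":0,"dz":0,"rx":0,"ry":0,"rz":0}]'
python3 - <<'E'
from h import *
o=st(); s=snap('wrist','n2'); t=tins(s,box=(250,0,480,330)); print(np.round(t,4)); togo([.569,.0872,.0625],.02)
E
```

```text
time: 59.58
tool_pos: [0.573, 0.0864, 0.1167]
ee_rot: [3.14, -0.009, 0.019]
wrist_force: [0.2, 0.0, 0.2]
width: 0.0336
t 59.58 tcp [0.573  0.0864 0.1167] rpy [ 3.14  -0.009  0.019] F [0.2 0.  0.2] w 0.0336 q [ 0.05  0.19  1.46 -0.    1.48  1.6 ]
[[0.569  0.086  0.0007]]
dxyz [-0.19 -0.04  2.18] r [ 0.01 -0.11 -0.02]
```

View pics/n2.png

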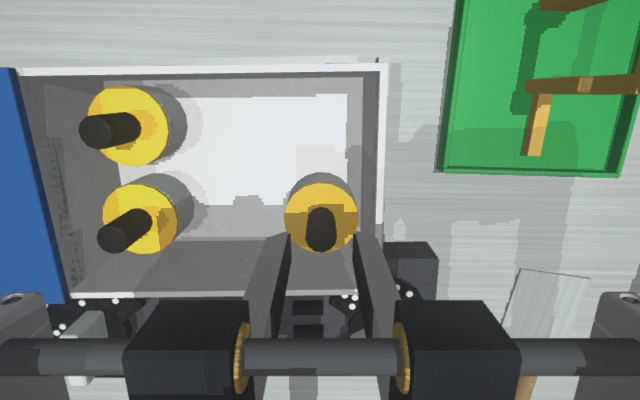

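```bash
python3 -m inch '[{"grip":0.36,"dx":-0.15,"dy":-0.03,"dz":0.4,"rx":0,"ry":-0.1,"rz":0},{"grip":0.36,"dx":0,"dy":0,"dz":0.5,"rx":0,"ry":0,"rz":0},{"grip":0.36,"dx":0,"dy":0,"dz":0.4,"rx":0,"ry":0,"rz":0}]'; python3 -m inch '[{"grip":0.36,"dx":0,"dy":0,"dz":0.4,"rx":0,"ry":0,"rz":0},{"grip":0.36,"dx":0,"dy":0,"dz":0.25,"rx":0,"ry":0,"rz":0},{"grip":0.36,"dx":0,"dy":0,"dz":0.1,"rx":0,"ry":0,"rz":0},{"grip":0.1,"dx":0,"dy":0,"dz":0,"rx":0,"ry":0,"rz":0},{"grip":0,"dx":0,"dy":0,"dz":0,"rx":0,"ry":0,"rz":0},{"grip":0,"dx":0,"dy":0,"dz":0,"rx":0,"ry":0,"rz":0}]'
```

```text
time: 60.0
tool_pos: [0.5712, 0.0872, 0.0857]
ee_rot: [3.141, -0.006, 0.019]
wrist_force: [-0.2, 0.2, 0.1]
width: 0.0338
time: 60.75
tool_pos: [0.5705, 0.0871, 0.0641]
ee_rot: [3.14, -0.004, 0.019]
wrist_force: [0.2, -0.1, -1.5]
width: 0.0194
```

```bash
python3 -m inch '[{"grip":0,"dx":0,"dy":0,"dz":-0.5,"rx":0,"ry":0,"rz":0},{"grip":0,"dx":0,"dy":0,"dz":-0.9,"rx":0,"ry":0,"rz":0},{"grip":0,"dx":0,"dy":0,"dz":-1,"rx":0,"ry":0,"rz":0},{"grip":0,"dx":0,"dy":0,"dz":-1,"rx":0,"ry":0,"rz":0},{"grip":0,"dx":0,"dy":0,"dz":-1,"rx":0,"ry":0,"rz":0},{"grip":0,"dx":0,"dy":0,"dz":-1,"rx":0,"ry":0,"rz":0},{"grip":0,"dx":0,"dy":0,"dz":-1,"rx":0,"ry":0,"rz":0},{"grip":0,"dx":0,"dy":0,"dz":-1,"rx":0,"ry":0,"rz":0}]'; python3 -m inch '[{"grip":0,"dx":0,"dy":0.6,"dz":-0.1,"rx":0,"ry":0,"rz":0},{"grip":0,"dx":-0.1,"dy":1,"dz":-0.1,"rx":0,"ry":0,"rz":0},{"grip":0,"dx":-0.1,"dy":1,"dz":-0.1,"rx":0,"ry":0,"rz":0},{"grip":0,"dx":-0.1,"dy":1,"dz":0,"rx":0,"ry":0,"rz":0},{"grip":0,"dx":-0.1,"dy":1,"dz":0,"rx":0,"ry":0,"rz":0},{"grip":0,"dx":-0.1,"dy":1,"dz":0,"rx":0,"ry":0,"rz":0},{"grip":0,"dx":-0.1,"dy":1,"dz":0,"rx":0,"ry":0,"rz":0},{"grip":0,"dx":-0.1,"dy":1,"dz":0,"rx":0,"ry":0,"rz":0},{"grip":0,"dx":-0.1,"dy":1,"dz":0,"rx":0,"ry":0,"rz":0},{"grip":0,"dx":-0.1,"dy":1,"dz":0,"rx":0,"ry":0,"rz":0},{"grip":0,"dx":-0.1,"dy":1,"dz":0,"rx":0,"ry":0,"rz":0}]'
python3 - <<'E'
from h import *
o=st(); togo([.5404,-.2472,.2],.02)
E
```

```text
time: 61.75
tool_pos: [0.5683, 0.0874, 0.2578]
ee_rot: [3.141, -0.002, 0.019]
wrist_force: [0.1, 0.0, -2.0]
width: 0.0195
time: 63.12
tool_pos: [0.5414, -0.1938, 0.259]
ee_rot: [3.141, 0.009, 0.015]
wrist_force: [0.7, -0.1, -2.1]
width: 0.0194
t 63.12 tcp [ 0.5414 -0.1938  0.259 ] rpy [3.141 0.009 0.015] F [ 0.7 -0.1 -2.1] w 0.0194 q [-0.44  0.15  1.23 -0.01  1.78  1.11]
dxyz [-0.05  2.13  2.36] r [ 0.01  0.11 -0.05]
```

```bash
python3 -m inch '[{"grip":0,"dx":0,"dy":0.9,"dz":0,"rx":0,"ry":0.1,"rz":0},{"grip":0,"dx":0,"dy":0.8,"dz":0,"rx":0,"ry":0,"rz":0},{"grip":0,"dx":0,"dy":0.2,"dz":0.5,"rx":0,"ry":0,"rz":0},{"grip":0,"dx":0,"dy":0,"dz":0.8,"rx":0,"ry":0,"rz":0},{"grip":0,"dx":0,"dy":0,"dz":0.8,"rx":0,"ry":0,"rz":0},{"grip":0,"dx":0,"dy":0,"dz":0.6,"rx":0,"ry":0,"rz":0},{"grip":0,"dx":0,"dy":0,"dz":0,"rx":0,"ry":0,"rz":0}]'
python3 - <<'E'
from h import *
o=st(); snap('wrist','n3'); togo([.5404,-.2472,.13],.02)
E
```

```text
time: 64.0
tool_pos: [0.5376, -0.245, 0.1817]
ee_rot: [-3.137, 0.01, 0.012]
wrist_force: [-0.0, -0.1, -2.0]
width: 0.0195
t 64.0 tcp [ 0.5376 -0.245   0.1817] rpy [-3.137  0.01   0.012] F [-0.  -0.1 -2. ] w 0.0195 q [-0.52  0.2   1.32 -0.    1.63  1.04]
dxyz [0.11 0.09 2.11] r [-0.04  0.1  -0.09]
```

View pics/n3.png

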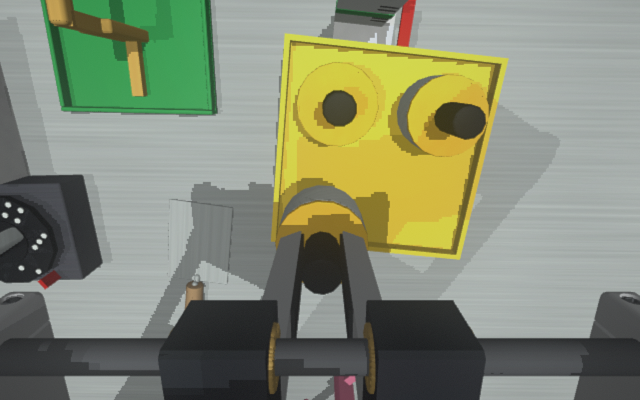

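```bash
python3 -m inch '[{"grip":0,"dx":0.12,"dy":0.2,"dz":0.4,"rx":0,"ry":0.1,"rz":0},{"grip":0,"dx":0,"dy":0,"dz":0.7,"rx":0,"ry":0,"rz":0},{"grip":0,"dx":0,"dy":0,"dz":0.6,"rx":0,"ry":0,"rz":0},{"grip":0,"dx":0,"dy":0,"dz":0.3,"rx":0,"ry":0,"rz":0},{"grip":0,"dx":0,"dy":0,"dz":0,"rx":0,"ry":0,"rz":0}]'; python3 -m inch '[{"grip":0,"dx":0,"dy":0,"dz":0.15,"rx":0,"ry":0,"rz":0},{"grip":0,"dx":0,"dy":0,"dz":0.15,"rx":0,"ry":0,"rz":0},{"grip":0,"dx":0,"dy":0,"dz":0,"rx":0,"ry":0,"rz":0}]'
```

```text
time: 64.68
tool_pos: [0.542, -0.2505, 0.1305]
ee_rot: [-3.139, -0.003, 0.012]
wrist_force: [-0.9, 0.9, -1.5]
width: 0.0192
time: 65.05
tool_pos: [0.5426, -0.2507, 0.1241]
ee_rot: [-3.14, -0.005, 0.012]
wrist_force: [-0.3, -0.6, -1.2]
width: 0.019
```

```bash
python3 -m inch '[{"grip":0,"dx":0,"dy":0,"dz":0.15,"rx":0,"ry":0,"rz":0},{"grip":0.15,"dx":0,"dy":0,"dz":0.08,"rx":0,"ry":0,"rz":0},{"grip":0.4,"dx":0,"dy":0,"dz":0,"rx":0,"ry":0,"rz":0},{"grip":0.4,"dx":0,"dy":0,"dz":0,"rx":0,"ry":0,"rz":0},{"grip":0.4,"dx":0,"dy":0,"dz":-0.5,"rx":0,"ry":0,"rz":0},{"grip":0.4,"dx":0,"dy":0,"dz":-1,"rx":0,"ry":0,"rz":0},{"grip":0.4,"dx":0,"dy":0,"dz":-1,"rx":0,"ry":0,"rz":0},{"grip":0.4,"dx":0,"dy":0,"dz":-1,"rx":0,"ry":0,"rz":0},{"grip":0.4,"dx":0,"dy":0,"dz":-1,"rx":0,"ry":0,"rz":0},{"grip":0.4,"dx":0,"dy":0,"dz":-0.6,"rx":0,"ry":0,"rz":0},{"grip":0.4,"dx":0,"dy":0,"dz":0,"rx":0,"ry":0,"rz":0}]'
python3 - <<'E'
from h import *
o=st(); s=snap('wrist','p1'); snap('side','p2',(300,160,520,380),3); sink2(2); sink(); togo([.597,.292,.24],.03)
E
```

```text
time: 66.42
tool_pos: [0.5435, -0.2517, 0.2577]
ee_rot: [3.137, -0.014, 0.012]
wrist_force: [0.3, 0.8, -0.1]
width: 0.0375
t 66.42 tcp [ 0.5435 -0.2517  0.2577] rpy [ 3.137 -0.014  0.012] F [ 0.3  0.8 -0.1] w 0.0375 q [-0.53  0.18  1.19  0.    1.76  1.03]
[ 3.57408e+02 -7.70000e-02  3.90000e+01  6.30000e-02] sink mm 30.0
[ 3.57406e+02 -7.60000e-02  3.90000e+01  6.30000e-02] sink mm 30.0
ref [array([ 3.43683e+02, -7.80000e-02,  4.30000e+01,  1.27000e-01]), array([ 3.4368e+02, -7.7000e-02,  4.3000e+01,  1.1800e-01])]
corner shifts [14, 15, 12, 13] (np.float64(443.4), np.float64(294.55), 95) (np.float64(440.0), np.float64(308.01), 96)
rim shift px 14.625 dx -12.0 score 0.889 -> sink mm 31.5
dxyz [  2.45 -21.7    0.56] r [ 0.01 -0.1  -0.2 ]
```

View pics/p2.png

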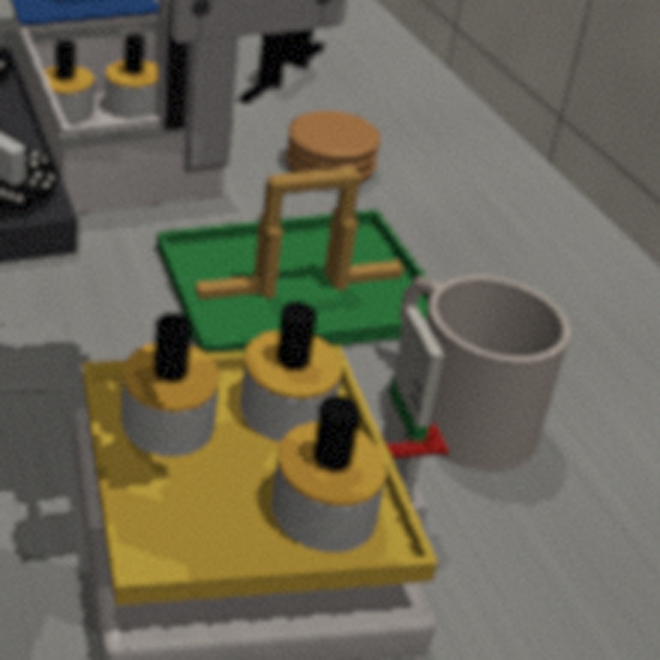

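View pics/p1.png

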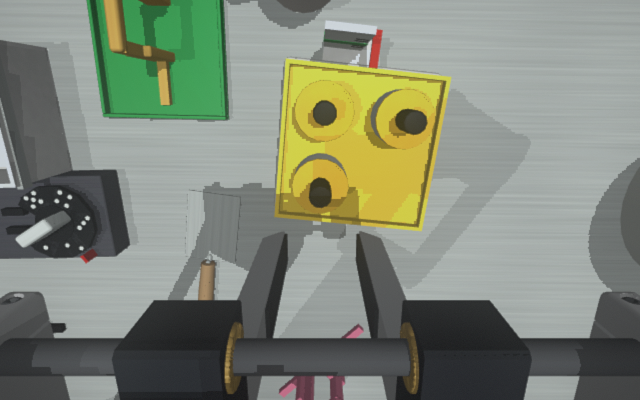

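```bash
python3 -m inch '[{"grip":0.45,"dx":0,"dy":-0.9,"dz":0,"rx":0,"ry":0,"rz":0},{"grip":0.45,"dx":0.1,"dy":-1,"dz":0,"rx":0,"ry":0,"rz":0},{"grip":0.45,"dx":0.1,"dy":-1,"dz":0,"rx":0,"ry":0,"rz":0},{"grip":0.45,"dx":0.1,"dy":-1,"dz":0,"rx":0,"ry":0,"rz":0},{"grip":0.45,"dx":0.1,"dy":-1,"dz":0,"rx":0,"ry":0,"rz":0},{"grip":0.45,"dx":0.1,"dy":-1,"dz":0,"rx":0,"ry":0,"rz":0},{"grip":0.45,"dx":0.1,"dy":-1,"dz":0,"rx":0,"ry":0,"rz":0},{"grip":0.45,"dx":0.1,"dy":-1,"dz":0,"rx":0,"ry":0,"rz":0},{"grip":0.45,"dx":0.1,"dy":-1,"dz":0,"rx":0,"ry":0,"rz":0},{"grip":0.45,"dx":0.1,"dy":-1,"dz":0,"rx":0,"ry":0,"rz":0},{"grip":0.45,"dx":0.1,"dy":-1,"dz":0,"rx":0,"ry":0,"rz":0},{"grip":0.45,"dx":0.1,"dy":-1,"dz":0,"rx":0,"ry":0,"rz":0}]'
python3 - <<'E'
from h import *
o=st(); togo([.597,.292,.22],.03)
E
```

```text
time: 68.18
tool_pos: [0.558, 0.0722, 0.2472]
ee_rot: [-3.131, 0.007, 0.02]
wrist_force: [0.3, 0.3, -0.5]
width: 0.0421
t 68.17 tcp [0.558  0.0722 0.2472] rpy [-3.131  0.007  0.02 ] F [ 0.3  0.3 -0.5] w 0.0421 q [0.02 0.12 1.28 0.01 1.75 1.57]
dxyz [ 1.74 -8.74  1.17] r [-0.13  0.08 -0.11]
```

```bash
python3 -m inch '[{"grip":0.45,"dx":0.2,"dy":-1,"dz":0,"rx":-0.1,"ry":0.1,"rz":-0.1},{"grip":0.45,"dx":0.2,"dy":-1,"dz":0,"rx":0,"ry":0,"rz":0},{"grip":0.45,"dx":0.2,"dy":-1,"dz":0,"rx":0,"ry":0,"rz":0},{"grip":0.45,"dx":0.2,"dy":-1,"dz":0,"rx":0,"ry":0,"rz":0},{"grip":0.45,"dx":0.2,"dy":-1,"dz":0,"rx":0,"ry":0,"rz":0},{"grip":0.45,"dx":0.2,"dy":-1,"dz":0,"rx":0,"ry":0,"rz":0},{"grip":0.45,"dx":0.2,"dy":-1,"dz":0,"rx":0,"ry":0,"rz":0},{"grip":0.45,"dx":0.2,"dy":-0.8,"dz":0,"rx":0,"ry":0,"rz":0},{"grip":0.45,"dx":0.1,"dy":-0.5,"dz":0.3,"rx":0,"ry":0,"rz":0},{"grip":0.45,"dx":0,"dy":0,"dz":0.5,"rx":0,"ry":0,"rz":0},{"grip":0.45,"dx":0,"dy":0,"dz":0,"rx":0,"ry":0,"rz":0}]'
python3 - <<'E'
from h import *
o=st(); togo([.5965,.292,.119],.03); s=snap('wrist','q1'); print(np.round(tins(s,box=(380,0,640,330)),4)); print([(np.round(r['pixel']),round(r['score'],2),atz(s,r['pixel'],.109)) for r in spotter.place_of(s,'lid_handle')])
E
```

```text
time: 69.55
tool_pos: [0.5824, 0.3002, 0.2203]
ee_rot: [-3.139, 0.013, 0.041]
wrist_force: [0.6, -0.1, 0.8]
width: 0.0423
t 69.55 tcp [0.5824 0.3002 0.2203] rpy [-3.139  0.013  0.041] F [ 0.6 -0.1  0.8] w 0.0423 q [0.39 0.33 1.08 0.01 1.74 1.92]
dxyz [0.6  0.36 4.04] r [-0.03  0.15  0.13]
[[0.5658 0.2175 0.0012]
 [0.6315 0.2177 0.0012]]
[(array([334., 179.]), 0.79, array([0.59638932, 0.29068378, 0.109     ]))]
```

View pics/q1.png

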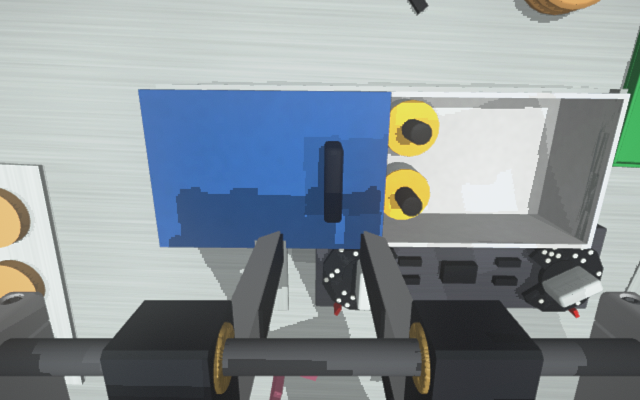

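```bash
python3 -m inch '[{"grip":0.45,"dx":0.55,"dy":0.36,"dz":0.3,"rx":0,"ry":0.15,"rz":0.1},{"grip":0.45,"dx":0,"dy":0,"dz":0.9,"rx":0,"ry":0,"rz":0},{"grip":0.45,"dx":0,"dy":0,"dz":0.9,"rx":0,"ry":0,"rz":0},{"grip":0.45,"dx":0,"dy":0,"dz":0,"rx":0,"ry":0,"rz":0}]'
python3 - <<'E'
from h import *
o=st(); togo([.5965,.292,.119],.03); s=snap('wrist','q2')
E
```

```text
time: 70.15
tool_pos: [0.6017, 0.2872, 0.1693]
ee_rot: [-3.138, -0.009, 0.026]
wrist_force: [0.4, -0.2, 0.3]
width: 0.0422
t 70.15 tcp [0.6017 0.2872 0.1693] rpy [-3.138 -0.009  0.026] F [ 0.4 -0.2  0.3] w 0.0422 q [0.36 0.35 1.15 0.   1.63 1.91]
dxyz [-0.22 -0.19  2.01] r [-0.04 -0.11 -0.05]
```

View pics/q2.png

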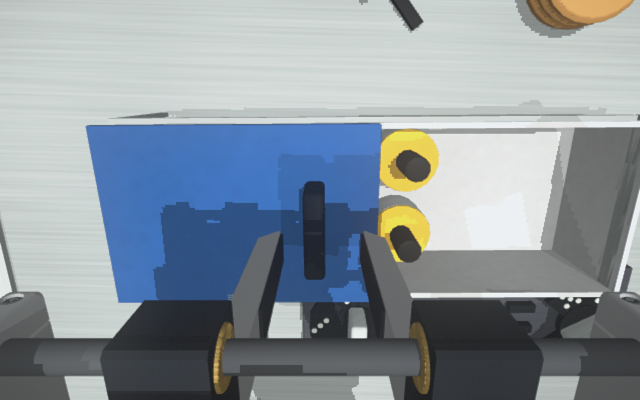

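```bash
python3 -m inch '[{"grip":0.45,"dx":-0.1,"dy":-0.19,"dz":0.5,"rx":0,"ry":-0.1,"rz":0},{"grip":0.45,"dx":0,"dy":0,"dz":0.8,"rx":0,"ry":0,"rz":0},{"grip":0.45,"dx":0,"dy":0,"dz":0.6,"rx":0,"ry":0,"rz":0},{"grip":0.45,"dx":0,"dy":0,"dz":0.1,"rx":0,"ry":0,"rz":0},{"grip":0.1,"dx":0,"dy":0,"dz":0,"rx":0,"ry":0,"rz":0},{"grip":0,"dx":0,"dy":0,"dz":0,"rx":0,"ry":0,"rz":0},{"grip":0,"dx":0,"dy":0,"dz":0,"rx":0,"ry":0,"rz":0},{"grip":0,"dx":0,"dy":0,"dz":0,"rx":0,"ry":0,"rz":0}]'
python3 - <<'E'
from h import *
o=st(); p=o['tool_pos']; togo(p-.195*np.array([-.0317,.9995,0]),np.radians(1.8))
E
```

```text
time: 71.2
tool_pos: [0.603, 0.2924, 0.1242]
ee_rot: [-3.137, -0.011, 0.025]
wrist_force: [0.2, -1.7, -1.7]
width: 0.0138
t 71.2 tcp [0.603  0.2924 0.1242] rpy [-3.137 -0.011  0.025] F [ 0.2 -1.7 -1.7] w 0.0138 q [0.37 0.38 1.21 0.   1.54 1.91]
dxyz [ 0.06  7.8  -0.04] r [-0.06 -0.13 -0.08]
```

```bash
python3 -m inch '[{"grip":0,"dx":0,"dy":0.4,"dz":0,"rx":0,"ry":0,"rz":0},{"grip":0,"dx":0,"dy":0.8,"dz":0,"rx":0,"ry":0,"rz":0},{"grip":0,"dx":0,"dy":0.8,"dz":0,"rx":0,"ry":0,"rz":0},{"grip":0,"dx":0,"dy":0.8,"dz":0,"rx":0,"ry":0,"rz":0},{"grip":0,"dx":0,"dy":0.8,"dz":0,"rx":0,"ry":0,"rz":0}]';python3 - <<'E'
from h import *
o=st(); togo(np.array([.603,.2924,.1242])-.195*np.array([-.0317,.9995,0]),np.radians(1.8))
E
```

```text
time: 71.82
tool_pos: [0.6059, 0.1998, 0.1242]
ee_rot: [-3.131, -0.015, 0.027]
wrist_force: [1.7, 3.3, -0.9]
width: 0.0138
t 71.83 tcp [0.6059 0.1998 0.1242] rpy [-3.131 -0.015  0.027] F [ 1.7  3.3 -0.9] w 0.0138 q [0.23 0.3  1.31 0.01 1.51 1.77]
dxyz [ 0.02  4.09 -0.04] r [-0.12 -0.17 -0.05]
```

```bash
python3 -m inch '[{"grip":0,"dx":0,"dy":0.8,"dz":0,"rx":-0.1,"ry":-0.1,"rz":0},{"grip":0,"dx":0,"dy":0.8,"dz":0,"rx":0,"ry":0,"rz":0},{"grip":0,"dx":0,"dy":0.8,"dz":0,"rx":0,"ry":0,"rz":0},{"grip":0,"dx":0,"dy":0.8,"dz":0,"rx":0,"ry":0,"rz":0},{"grip":0,"dx":0,"dy":0.4,"dz":0,"rx":0,"ry":0,"rz":0}]';python3 - <<'E'
from h import *
o=st(); togo(np.array([.603,.2924,.1242])-.195*np.array([-.0317,.9995,0]),np.radians(1.8))
E
```

```text
time: 72.45
tool_pos: [0.6091, 0.1023, 0.1242]
ee_rot: [-3.139, -0.007, 0.025]
wrist_force: [1.7, 2.5, -1.9]
width: 0.0139
t 72.45 tcp [0.6091 0.1023 0.1242] rpy [-3.139 -0.007  0.025] F [ 1.7  2.5 -1.9] w 0.0139 q [0.07 0.27 1.35 0.   1.51 1.62]
dxyz [-0.    0.19 -0.  ] r [-0.03 -0.09 -0.07]
```

```bash
python3 -m inch '[{"grip":0,"dx":0,"dy":0.25,"dz":0,"rx":0,"ry":0,"rz":0},{"grip":0,"dx":0,"dy":0.25,"dz":0,"rx":0,"ry":0,"rz":0}]'; python3 -m inch '[{"grip":0,"dx":0,"dy":0.25,"dz":0,"rx":0,"ry":0,"rz":0}]'
```

```text
time: 72.7
tool_pos: [0.6093, 0.0971, 0.1241]
ee_rot: [-3.121, -0.008, 0.027]
wrist_force: [2.9, 20.9, -2.5]
width: 0.0138
time: 72.82
tool_pos: [0.6093, 0.0972, 0.1241]
ee_rot: [-3.109, -0.009, 0.031]
wrist_force: [2.1, 15.9, -1.3]
width: 0.0136
```

Against the shut stop (0.1953 m of travel). Release, lift away and check everything.

```bash
python3 -m inch '[{"grip":0.45,"dx":0,"dy":0,"dz":0,"rx":0,"ry":0,"rz":0},{"grip":0.45,"dx":0,"dy":0,"dz":0,"rx":-0.4,"ry":0,"rz":0},{"grip":0.45,"dx":0,"dy":0,"dz":-0.6,"rx":0,"ry":0,"rz":0},{"grip":0.45,"dx":0,"dy":0,"dz":-1,"rx":0,"ry":0,"rz":0},{"grip":0.45,"dx":0,"dy":0,"dz":-1,"rx":0,"ry":0,"rz":0},{"grip":0.45,"dx":-0.8,"dy":0,"dz":-1,"rx":0,"ry":0,"rz":0},{"grip":0.45,"dx":-1,"dy":0,"dz":-0.5,"rx":0,"ry":0,"rz":0},{"grip":0.45,"dx":-1,"dy":0,"dz":-0.5,"rx":0,"ry":0,"rz":0},{"grip":0.45,"dx":-1,"dy":0,"dz":0,"rx":0,"ry":0,"rz":0},{"grip":0.45,"dx":-0.5,"dy":0,"dz":0,"rx":0,"ry":0,"rz":0},{"grip":0.45,"dx":0,"dy":0,"dz":0,"rx":0,"ry":0,"rz":0}]'
python3 - <<'E'
from h import *
st(); s=snap('wrist','r1'); snap('scene','r2'); snap('side','r3'); sink2(2)
for r in spotter.place_of(s,'lid_handle'): print(r['pixel'],r['score'],atz(s,r['pixel'],.109))
S=cams.snapshot('scene')
for q,z in dict(spatula_mid=.005,mug_mid=.045,biscuits_mid=.018).items():
    for r in spotter.place_of(S,q)[:1]: print(q,np.round(atz(S,r['pixel'],z),3))
E
```

```text
time: 74.2
tool_pos: [0.4982, 0.0899, 0.2527]
ee_rot: [3.125, -0.016, 0.027]
wrist_force: [-0.1, 0.0, -0.4]
width: 0.0423
t 74.2 tcp [0.4982 0.0899 0.2527] rpy [ 3.125 -0.016  0.027] F [-0.1  0.  -0.4] w 0.0423 q [ 0.08 -0.02  1.42 -0.02  1.73  1.62]
[ 3.57408e+02 -7.70000e-02  3.90000e+01  7.00000e-02] sink mm 30.0
[ 3.574e+02 -7.700e-02  3.900e+01  5.900e-02] sink mm 29.98
ref [array([ 3.43683e+02, -7.80000e-02,  4.30000e+01,  1.27000e-01]), array([ 3.4368e+02, -7.7000e-02,  4.3000e+01,  1.1800e-01])]Traceback (most recent call last):
  File "<stdin>", line 3, in <module>
ValueError: only the last four pictures can be asked about
```

View pics/r1.png

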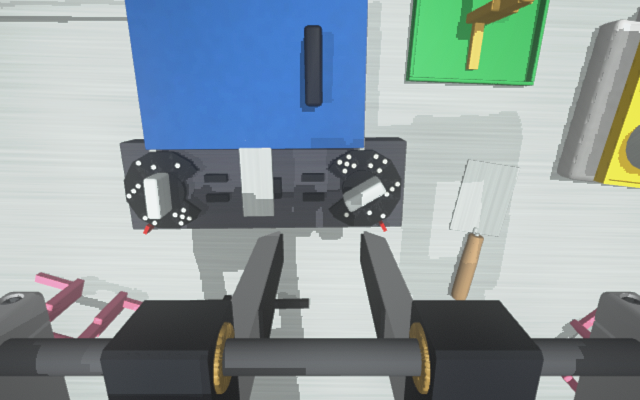

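View pics/r2.png

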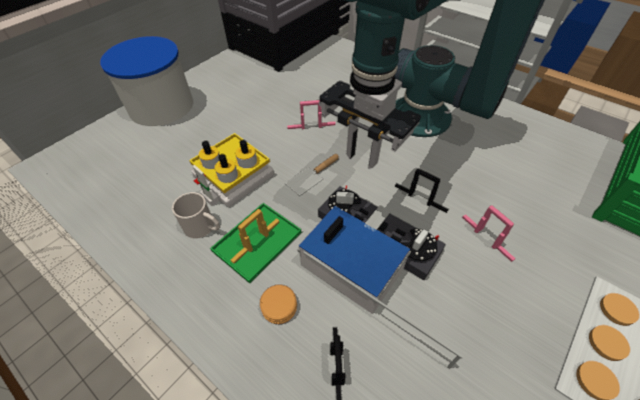

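View pics/r3.png

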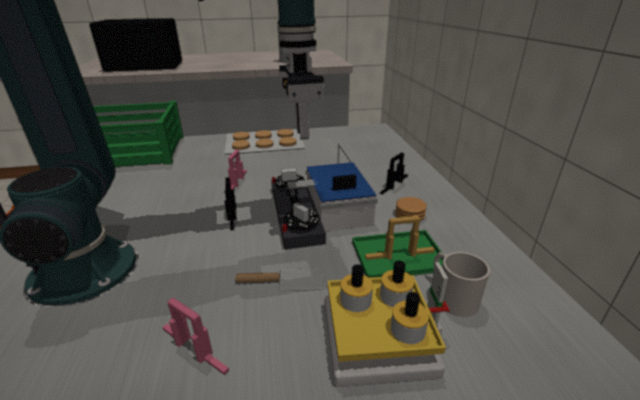

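The last views show the lid shut (handle at (331,230) in the scene view, as at the start). The brass shackle is standing in the tray at (252,232), three tins are on the pan, and the mug, spatula and biscuits are where they were.

```bash
python3 -c "
from bench import robot
print(robot.close_job())"
```

```text
the job is handed in; nothing more can be done
None
```

The job is done and handed in at about 74 s of the 210 s allowed.

- **Lock:** I turned the left dial to 4 and the right dial to 2. The dots read within about 0.5° of the marks.
- **Shackle:** The brass shackle was lifted out and stands in the green tray.
- **Lid opened:** I slid it to its open stop, about 195 mm of travel.
- **Scale:** I put three of the five tins on the pan one at a time. The readings were about 9 mm, 20.5 mm (still below the band) and 30.0 mm. The band is 22 to 36 mm.
- **Lid shut:** I slid it back to its shut stop. The two tins left over stayed in the chest.

**Last checks:**
- The pan still read 30.0 mm, measured from how far its rim had moved in the side view. The pointer itself was too small and slanted in the pictures to read directly against the band, and coarser estimates from the same views were within about 1.5 mm.
- In the final pictures the lid was shut, the shackle was in the tray, the dials were unmoved and the robot was clear of everything.
- The spatula, mug and biscuits looked unmoved by eye. The script that would have measured their positions stopped on an error (it asked about a picture that was too old), and I did not rerun it.
- I saw no gripper slip, and no tin was knocked aside.

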